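# Load and lock the rotary inspection table

## Robot

A 6-joint arm with a two-finger parallel gripper is mounted at the origin on the work surface. World frame = base frame: x ahead of the robot, y to its left, z up, the work surface at z = 0. Lengths are in m, angles in degrees, forces in N, time in s.
With the tool pointing down it reaches from about 0.275 to 0.875 m from the base axis. Payload 12.5 kg.
Tool frame: the origin (TCP) lies midway between the tips of the shut fingers; the grasp point (between the pads) lies 19 mm behind it; z points along the fingers, y is the line along which they close (so a half turn about z gives the same grasp; the last joint's range is limited). The gripper opens to 85 mm and grips with 20 to 120 N. Pads are 22 mm wide; open, the fingers measure 114 mm over their backs; the gripper's body (76 mm by 85 mm) begins 54 mm behind the grasp point. The pads swing forward as they close: fully open they stand 13 mm farther back than shut.
Start: joints at [-76.009, 20.094, 94.641, -0, 65.266, -4.847], TCP at [0.178, -0.521, 0.196] pointing down, gripper open.
Joint ranges: [-157.81, 157.81], [-45, 120.19], [0.68, 151.7], [-89.99, 269.99], [4.06, 180], [-164.3, 164.3]. Speed limits (degrees/s): [127.2, 127.2, 159.86, 180, 180, 180].

## Interface

Orientations are given as a 3x3 rotation matrix whose columns are the frame's x, y, z axes.
In Python, from rig import arm gives the robot as it stands.
- The arm moves only by the tool play_rows, never from a script. Its argument "deltas" is a list of rows, each a list of 3 entries, a list of its own where there are three numbers: the shift along the tool's x, y, z scaled (see below), then the turn, a rotation vector about the tool's x, y, z scaled (see below), then the opening, from 0 (shut) to 1 (fully open). A call has 1 to 5 rows; each row shifts and turns the commanded pose from where the row before left it, along the tool's axes as they then stand; what a row does not reach is not made up. The controller multiplies each number of a shift by 0.025 m and each number of a turn by 0.15 rad. A row lasts 1/10 s, in which the tool goes at most 50 mm and 8.59 degrees, less where a joint would pass 70% of its speed; a pose out of reach is approached as far as the arm can. A call with a number of a shift or a turn outside -1 to 1 is refused whole. A call with a gripper value outside its range is refused whole. The fingers move at their own pace and stop on an object; the grip force is fixed at half the most. Time passes only in rows, so rows that do not move let the fingers close. It gives the time, the measured TCP pose, the force, the opening and the grip force at its end, in the units of the state.
- arm.sense(): the state, without advancing time (a new reading comes with each control period).
- arm.capture(name): name is "side" or "top" or "wrist"; returns the picture (480x640x3 uint8, red, green, blue); there is no depth.
- arm.camera_model(name): a dict with "intrinsics" (3x3 intrinsics, pixels), "k1" (the pictures are not rectified: a ray, as slopes to the right and down, at radius r is drawn at 1 + k1 r^2 times it, then the intrinsics apply), "position" and "rotation" of the camera in the world. Camera axes: x right, y down, z forward; pixel columns grow to the right and rows downward; lengths in m; the calibration is good to about 2 mm. A picture is of the moment at which its call begins: read the wrist's pose just before it. camera_model takes no time and is no camera call; for the wrist camera it gives the pose at the moment of the call.
- arm.close_job(): hands the job in; it is judged then, once.
Trained networks look in the newest picture that a camera, given by its name, has taken for a name from the list of things; names that differ only in an ending like _2 or _b are one class to them, and where a whole thing is asked for, a point or a joint stands for the part that bears it (a point fixed in the world has none). Each returns a list of dicts, best first, with "conf" (0 to 1); they miss things now and then, are a little off and sometimes report something else, mostly with a low value. They report only what shows in the picture. A call takes as long as a camera call. They do not tell look-alikes from the thing itself.
- arm.recognise(camera, target): "box" ([left, top, right, bottom] in pixels, round what is visible of it).
- arm.silhouettes(camera, target): "mask" (480x640 bool, what is visible of it) and "box" ([left, top, right, bottom] in pixels, round what is visible of it).
The state is a dict: "t": time; "joints": joint angles; "joint_velocities": joint speeds; "tau": joint torques, N m; "ee_pos": TCP position; "eef_rot": TCP orientation; "ft_force": force on the tool from outside, world axes, zero at the start; "wrist_torque": the same for the moment, N m; "gripper_width": opening from 0.0 (shut) to 1.0 (fully open); "finger_force": force on a finger pad.
Only numpy, scipy, OpenCV 4.12 (cv2) and the standard library are available. Lean on these libraries where they do the work, as an engineer would, in place of code of your own. Each camera call takes 0.05 s, during which the arm holds its last target. There are 200 camera calls.

## Task

Get the rotary table ready for the next inspection run: stand every flanged steel mandrel from the bench upright and squarely on a round rubber pad of its own on the turntable, then push the rig's screen door fully shut until it sits behind its catch. With the door shut, take the turntable by its tall crank handle through one complete turn anticlockwise (seen from above) to prove that everything goes round, and then turn the knurled lock ring clockwise until its pointer lug stands at the locked mark. Leave the other things on the bench where they are.

Things in the scene. Friction and masses are not known exactly. Their poses are not given: they have to be found in the camera images.
- rig: fixed inspection rig: grey base plate 270 x 270 x 12 mm with white screen walls (top at 72 mm) on its far (+x), near (-x) and +y sides, open on top; the door closes the -y side. A probe column 170 mm tall stands at rig (0.165, -0.09). Origin: centre of the underside; z up, axes along the plate's sides
- door (a joint): angle of the screen door, rad: 0 = shut, positive = swung out towards the rig's -y side (starts open, hinge stop at 1.1). The hinge is upright at the far (+x) end of the -y side. Near 0.06 rad the door's nose meets a spring roller and needs about 5 to 8 N near the free edge to snap over it; past it the door is held at 0 to 0.02. Until then it stays where it is left
- door_hinge (a point): point on the door's upright hinge axis at mid height (45 mm above the bench), in the middle of the panel's 9 mm thickness
- door_edge (a point): free edge of the door panel, 248 mm from the hinge, 45 mm above the bench, mid thickness. The panel spans heights 16 to 74 mm, plain outer face without handle; black rubber push patch near the free edge
- turntable (a joint): turn of the rotary table, rad, grows anticlockwise seen from above; starts between 0 and 0.15 and has stops at 0 and 6.95, so it turns only anticlockwise, one turn and a little more. Takes about 0.15 N m (2 to 3 N at the post) and stays where it is left
- table_axis (a point): on the turntable's axis at its upper face (40 mm above the bench). Disc 226 mm diameter with a rim 7 mm high around the edge
- crank_top (a point): top centre of the crank post: upright post with a round black handle, 22 mm diameter, from 20 to 115 mm above the turntable's face (top 155 mm above the bench), 70 mm from the axis; it goes round with the table, and the handle spins freely on its post, so a hand can hold it without turning
- station1 (a point): centre of the first round black rubber pad (68 mm diameter, flush) on the turntable's face; turns with the table. The four pads and the crank post stand 72 degrees apart, all 70 mm from the axis
- station2 (a point): centre of pad 2 of 4, like station1
- station3 (a point): centre of pad 3 of 4, like station1
- station4 (a point): centre of pad 4 of 4, like station1
- lockring (a joint): turn of the knurled lock ring, rad, grows clockwise seen from above; starts between 0 and 0.35, pointer at the locked mark = 1.40, end stop at 1.75 (past the mark). About 0.08 N m, stays where it is left
- lock_axis (a point): on the lock ring's upright axis at its top face (72 mm above the bench). The ring is 56 mm diameter and 30 mm high (42 to 72 mm above the bench), on a round fixed housing 80 mm diameter whose top is at 40 mm, on the rig's +y side
- lock_pointer (a point): outer end region of the ring's small pointer lug (9 mm wide, 14 mm high, reaching 40 mm from the axis), at the foot of the ring; a white line on the ring's top points the same way
- lock_mark (a point): locked mark: black line on the housing's top, towards the rig's -x side, 36 mm from the lock axis
- gauge1: plain steel flanged test mandrel, standing: round foot flange 60 mm diameter and 16 mm thick, above it a round stem 28 mm diameter up to a total height of 78 mm; 0.2 to 0.45 kg, low centre of mass. Origin: centre of the underside, z up. All mandrels are alike and some are absent (None)
- gauge2: mandrel like gauge1
- gauge3: mandrel like gauge1
- gauge4: mandrel like gauge1
- vblock: dark steel V-block 55 x 36 x 38 mm among the mandrels, bystander. Origin: centre of the underside
- jar: closed jar 60 mm diameter, 75 mm high, bystander. Origin: centre of the underside
There are look-alikes about, which are no part of the job. Leave any purple look-alike of the gauge1 alone. Leave any orange look-alike of the gauge4 alone.

How it is judged (in metres and radians):
On the way, in this order (a step that is already met when the one before it is completed fails the run):
1. every mandrel present stands upright on a pad of its own on the turntable ((horizontal distance between gauge1 and station1 below 0.015 m or horizontal distance between gauge1 and station2 below 0.015 m or horizontal distance between gauge1 and station3 below 0.015 m or horizontal distance between gauge1 and station4 below 0.015 m) and angle between each of gauge1, gauge2, gauge3, gauge4's own z axis and vertical below 0.08 rad and z of each of gauge1, gauge2, gauge3, gauge4 in the frame of table_axis below 0.006 m and linear speed of each of gauge1, gauge2, gauge3, gauge4 below 0.02 m/s and (horizontal distance between gauge2 and station1 below 0.015 m or horizontal distance between gauge2 and station2 below 0.015 m or horizontal distance between gauge2 and station3 below 0.015 m or horizontal distance between gauge2 and station4 below 0.015 m) and (horizontal distance between gauge3 and station1 below 0.015 m or horizontal distance between gauge3 and station2 below 0.015 m or horizontal distance between gauge3 and station3 below 0.015 m or horizontal distance between gauge3 and station4 below 0.015 m) and (horizontal distance between gauge4 and station1 below 0.015 m or horizontal distance between gauge4 and station2 below 0.015 m or horizontal distance between gauge4 and station3 below 0.015 m or horizontal distance between gauge4 and station4 below 0.015 m)), for 0.2 s.
2. the screen door is shut and sits behind its catch (value of joint door below 0.025 rad), for 0.3 s.
3. the turntable has gone once round anticlockwise (value of joint turntable above 6.05 rad and value of joint door below 0.025 rad), for 0.2 s.
4. the lock ring's pointer stands at the locked mark (value of joint lockring between 1.28 and 1.52 rad), for 0.2 s.
At the end, for the whole second after the job is handed in: every mandrel present stands upright and still on the turntable within 15 mm of a pad's centre, the door is shut within 0.025 rad behind its catch, the turntable stands at 6.05 rad or more, and the lock ring's pointer is within 0.12 rad (7 degrees) of the locked mark (all of step 1 and all of step 3 and all of step 4 and velocity of joint turntable below 0.05 rad/s); the robot touches nothing.
It fails at once if a bystander (V-block, jar) was pushed more than 40 mm from its place (distance of any of vblock, jar from where it was at the start of the episode above 0.04 m).
Of gauge1, gauge2, gauge3, gauge4 only 3 to 4 are there at a start; the rules pass over those that are not, and their reading is None.
At some moment in a run one of gauge1, gauge2, gauge3, gauge4 may be knocked a few centimetres aside while the robot is not near it.
It also fails if it takes over 192 s, if anything falls off the work surface, if the arm or the gripper's body presses on something with over 40 N, if the wrist force passes 120 N, or if a joint passes its speed limit or range.

## Working session

There is one attempt and no reset: what is moved stays moved. The work goes in short steps, Python scripts to look and compute and a tool call to move; the robot and the scene stay as the last step left them, time stands still between calls to the robot, and variables do not carry over. Pictures are saved under pics/ and viewed, at most 14 in all, crops included, and the job is handed in when it is done.

Besides the shell and the picture viewer there is one more tool, called as name([rows], argument=value, ...), one row to a line, values as JSON. play_rows: Moves the arm, as the interface text tells. Its arguments: {"type":"object","properties":{"deltas":{"type":"array","items":{"type":"array"}}},"required":["deltas"]}

```bash
mkdir -p pics; ls; python3 - <<'E'
from rig import arm
import cv2,numpy as np
s=arm.sense();print({k:np.round(v,3).tolist() for k,v in s.items()})
for c in ["side","top","wrist"]:
    im=arm.capture(c);cv2.imwrite(f"pics/{c}0.png",im[:,:,::-1])
    m=arm.camera_model(c);print(c,np.round(m["position"],3),np.round(m["rotation"],3).tolist(),np.round(m["intrinsics"],1).tolist(),m["k1"])
    if c!="wrist":
      for t in ["gauge1","vblock","jar","turntable","lockring","door","crank_top","station1","lock_pointer","lock_mark","table_axis","door_edge","door_hinge","lock_axis"]:
        print(c,t,[(np.round(d["box"]).astype(int).tolist(),round(float(d["conf"]),2)) for d in arm.recognise(c,t)])
E
```

```text
pics
{'t': 0.0, 'joints': [-76.009, 20.124, 94.674, 0.0, 65.264, -4.848], 'joint_velocities': [-0.119, -0.035, -0.024, -0.008, -0.094, -0.024], 'tau': [-0.001, -50.61, -29.14, -0.0, 0.004, 0.0], 'ee_pos': [0.178, -0.52, 0.196], 'eef_rot': [[0.946, 0.323, -0.0], [0.323, -0.946, 0.001], [0.0, -0.001, -1.0]], 'ft_force': [-0.118, -0.318, 0.264], 'wrist_torque': [-0.057, 0.001, -0.014], 'finger_force': 0.0, 'gripper_width': 1.005}
side [ 0.429 -0.75   0.901] [[0.995, -0.054, 0.082], [-0.097, -0.666, 0.74], [0.015, -0.744, -0.668]] [[508.7, 0.0, 314.5], [0.0, 508.7, 239.8], [0.0, 0.0, 1.0]] -0.020607610506680373
side gauge1 [([370, 215, 390, 248], 0.91), ([261, 188, 283, 222], 0.83), ([343, 186, 367, 222], 0.68), ([297, 231, 319, 265], 0.66), ([219, 190, 242, 223], 0.6), ([298, 195, 314, 223], 0.56), ([335, 164, 359, 195], 0.55)]
side vblock [([280, 217, 307, 240], 0.7)]
side jar [([346, 186, 364, 221], 0.7)]
side turntable [([269, 262, 378, 366], 0.69)]
side lockring [([344, 235, 367, 263], 0.78)]
side door [([282, 360, 395, 454], 0.82)]
side crank_top [([270, 263, 375, 366], 0.82)]
side
[... 958 characters left out ...]
298], 0.98), ([307, 149, 549, 325], 0.54), ([362, 197, 464, 294], 0.35)]
top lockring [([313, 187, 342, 212], 0.72)]
top door [([467, 187, 548, 291], 0.92), ([361, 196, 464, 294], 0.4)]
top crank_top [([361, 197, 465, 294], 0.8)]
top station1 [([361, 191, 466, 298], 0.63)]
top lock_pointer [([314, 188, 341, 215], 0.63)]
top lock_mark [([306, 151, 546, 323], 0.58)]
top table_axis [([362, 195, 464, 294], 0.84)]
top door_edge [([468, 189, 545, 288], 0.97)]
top door_hinge [([466, 186, 544, 291], 0.63)]
top lock_axis []
wrist [ 0.252 -0.495  0.373] [[0.323, -0.9, -0.291], [-0.946, -0.308, -0.1], [0.0, 0.308, -0.952]] [[413.8, 0.0, 320.7], [0.0, 413.8, 240.9], [0.0, 0.0, 1.0]] -0.08839804374747817
```

```bash
python3 - <<'E'
import cv2
a=cv2.imread("pics/top0.png")[120:360,160:560]; cv2.imwrite("pics/topc.png",cv2.resize(a,None,fx=2,fy=2,interpolation=cv2.INTER_CUBIC))
a=cv2.imread("pics/side0.png")[150:470,200:440]; cv2.imwrite("pics/sidec.png",cv2.resize(a,None,fx=1.875,fy=1.875,interpolation=cv2.INTER_CUBIC))
E
```

```text
(no output)
```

View pics/topc.png

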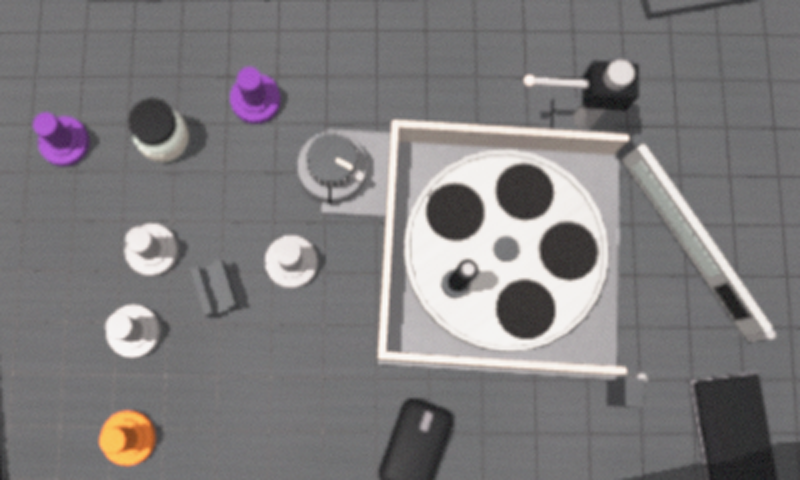

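View pics/sidec.png

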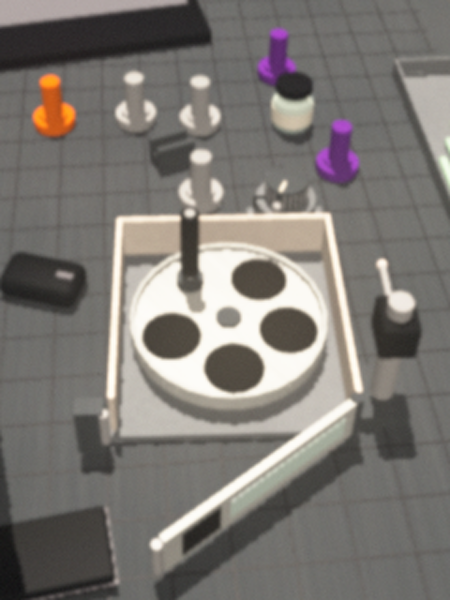

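Both views show three steel mandrels, at full-frame top pixels (235,244), (226,285) and (305,250). The things that could be mistaken for them are two purple look-alikes at (189,187) and (286,167), an orange one at (223,338), and the lock ring at (326,202). I choose the three grey-white ones. The rig has four free pads, the crank is at top pixel (392,256), and the door stands open on the right.

```bash
cat > h.py <<'E'
from rig import arm
import cv2,numpy as np
from scipy.optimize import least_squares
def proj(m,P):
    P=np.atleast_2d(P);q=(P-np.array(m["position"]))@np.array(m["rotation"])
    s=q[:,:2]/q[:,2:];s=s*(1+m["k1"]*(s**2).sum(1,keepdims=True))
    K=np.array(m["intrinsics"]);return s@K[:2,:2].T+K[:2,2]
def ray(m,uv):
    K=np.array(m["intrinsics"]);d=(np.array(uv,float)-K[:2,2])/[K[0,0],K[1,1]];s=d.copy()
    for _ in range(10): s=d/(1+m["k1"]*(s@s))
    return np.array(m["position"]),np.array(m["rotation"])@np.array([*s,1])
def atz(m,uv,z):
    o,d=ray(m,uv);return o+d*(z-o[2])/d[2]
def tri(obs):
    A=np.zeros((3,3));b=np.zeros(3)
    for m,uv in obs:
        o,d=ray(m,uv);d=d/np.linalg.norm(d);M=np.eye(3)-np.outer(d,d);A+=M;b+=M@o
    p=np.linalg.solve(A,b);return p,[np.round(proj(m,p)[0]-uv,1) for m,uv in obs]
T=np.linspace(0,2*np.pi,40,endpoint=False);C=np.c_[np.cos(T),np.sin(T),0*T]
def gmask(m,p):
    im=np.zeros((480,640),np.uint8)
    for r,a,b in((.03,0,.016),(.014,.016,.078)):
        pts=proj(m,np.r_[C*r+p+[0,0,a],C*r+p+[0,0,b]])
        cv2.fillConvexPoly(im,cv2.convexHull((pts*16).astype(np.int32)),1,shift=4)
    return im
def gcent(m,p):
    M=cv2.moments(gmask(m,p),True);return np.array([M["m10"],M["m01"]])/max(M["m00"],1)
def sat(im,mask):
    hsv=cv2.cvtColor(im,cv2.COLOR_RGB2HSV);return np.median(hsv[mask>0],0)
def gauges(cam,im=None):
    """steel mandrels: silhouettes, colour checked; (centroid, area, hsv, box, conf)"""
    if im is None: im=arm.capture(cam)
    out=[]
    for d in arm.silhouettes(cam,"gauge1"):
        k=d["mask"].astype(np.uint8)
        if k.sum()<50: continue
        c=np.argwhere(k).mean(0)[::-1];out.append((c,int(k.sum()),sat(im,k),np.round(d["box"]),d["conf"]))
    return out
def locate(m,c,z=0.):
    """single view: x,y of a mandrel standing at height z, from its mask centroid"""
    p=atz(m,c,z+.03)
    for _ in range(6):
        e=c-gcent(m,[p[0],p[1],z]); q=atz(m,proj(m,[p[0],p[1],z+.03])[0]+e,z+.03); p=q
    return p[:2]
E
python3 - <<'E'
from h import *
res={}
mods={c:arm.camera_model(c) for c in("top","side")}
for c in("top","side"):
    im=arm.capture(c);m=mods[c];res[c]=gauges(c,im)
    for g in res[c]: print(c,g[0].round(1),g[1],g[2],round(float(g[4]),2),"xy",locate(m,g[0]).round(4))
    # black pads
    box={"top":(360,190,468,300),"side":(262,255,380,370)}[c]
    v=im.max(2).astype(np.uint8);b=np.zeros_like(v);b[box[1]:box[3],box[0]:box[2]]=(v<75)[box[1]:box[3],box[0]:box[2]]
    n,l,st,ce=cv2.connectedComponentsWithStats(b)
    for i in range(1,n):
        if st[i,4]>60: print(c,"blk",ce[i].round(1),st[i].tolist(),atz(m,ce[i],.04).round(4))
# triangulated height check of mandrels: centroid pairs
f=lambda p,a,b:np.r_[gcent(mods["top"],p)-a,gcent(mods["side"],p)-b]
for a in res["top"]:
    if a[2][1]>60: continue
    xa=locate(mods["top"],a[0])
    for b in res["side"]:
        if b[2][1]>60 or np.linalg.norm(locate(mods["side"],b[0])-xa)>.03: continue
        r=least_squares(f,[*xa,0],args=(a[0],b[0]),diff_step=.01,x_scale=.01);print("pair",xa.round(4),r.x.round(4),r.fun.round(1))
for u,v in((395,122),(382,360),(628,138),(625,371)): print("corner",atz(mods["top"],(u/2+160,v/2+120),.072).round(4))
E
```

```text
top [226.5 284.9] 524 [  8.    6.5 237. ] 0.91 xy [0.4298 0.3666]
top [223.5 338.7] 589 [ 16. 167. 245.] 0.9 xy [0.3086 0.3678]
top [235.2 244.3] 546 [  8.   9. 227.] 0.82 xy [0.524  0.3507]
top [286.8 167.5] 567 [141. 140. 169.] 0.81 xy [0.7095 0.2351]
top [305.1 250.4] 570 [  7.   8. 230.] 0.64 xy [0.5114 0.1881]
top [190.5 189.3] 572 [142. 137. 165.] 0.62 xy [0.6546 0.4638]
top blk [422.  215.5] [409, 203, 27, 26, 550] [ 0.5888 -0.0766  0.04  ]
top blk [387.1 225.5] [374, 213, 27, 26, 555] [0.5649 0.0025 0.04  ]
top blk [443.9 245.1] [431, 232, 27, 27, 568] [ 0.5214 -0.1238  0.04  ]
top blk [388.8 260.4] [384, 255, 12, 11, 80] [ 4.86e-01 -2.00e-04  4.00e-02]
top blk [422.4 274.2] [409, 261, 28, 28, 596] [ 0.4558 -0.0742  0.04  ]
side [271.7 206.2] 472 [ 16.  26. 140.] 0.95 xy [0.4309 0.369 ]
side [306.6 208. ] 441 [ 16.  25. 142.] 0.81 xy [0.5266 0.3533]
side [306.7 247.6] 586 [ 16.5  26.  147. ] 0.79 xy [0.5136 0.1933]
side [228.1 208.1] 447 [ 11. 221. 203.] 0.74 xy [0.3106 0.37  ]
side [346.4 180.4] 345 [143. 150. 115.] 0.61 xy [0.6558 0.4736]
side [380.  232.3] 488 [143. 137. 115.] 0.59 xy [0.7103 0.2354]
side blk [300.7 280.8] [297, 267, 8, 30, 211] [0.4883 0.0643 0.04  ]
pair [0.4298 0.3666] [0.4303 0.3669 0.    ] [-0.2 -0.2 -0.2  0.2]
pair [0.524  0.3507] [0.5252 0.3511 0.    ] [-0.2 -0.5 -0.5  0.4]
pair [0.5114 0.1881] [0.5121 0.1888 0.    ] [-0.4 -0.3 -0.3  1.1]
corner [0.6585 0.0703 0.072 ]
corner [0.3964 0.0842 0.072 ]
corner [ 0.6425 -0.188   0.072 ]
corner [ 0.3868 -0.1728  0.072 ]
```

The measured sizes agree with the text: pads lie about 70 mm from (0.521,-0.053) and the mandrels stand at bench height. I'll square up the tool and move above mandrel A at (0.512,0.189).

play_rows([
  [[0, 0, 0], [0, 0, 0.73], 1],
  [[0, 0, 0], [0, 0, 0.73], 1],
  [[0, 0, 0], [0, 0, 0.73], 1],
  [[0.4, -0.9, 0], [0, 0, 0], 1],
  [[0.44, -0.95, 0], [0, 0, 0], 1],
])

```text
t: 2.25
ee_pos: [0.1985, -0.4739, 0.1962]
eef_rot: [[1.0, -0.001, -0.0], [-0.001, -1.0, 0.0], [-0.0, -0.0, -1.0]]
ft_force: [0.1, 0.2, 0.2]
gripper_width: 0.998
finger_force: 0.0
```

play_rows([
  [[0.44, -0.95, 0], [0, 0, 0], 1],
  [[0.44, -0.95, 0], [0, 0, 0], 1],
  [[0.44, -0.95, 0], [0, 0, 0], 1],
  [[0.44, -0.95, 0], [0, 0, 0], 1],
  [[0.44, -0.95, 0], [0, 0, 0], 1],
])

```text
t: 2.75
ee_pos: [0.2539, -0.3545, 0.1966]
eef_rot: [[1.0, 0.0, 0.0], [0.0, -1.0, -0.0], [0.0, 0.0, -1.0]]
ft_force: [-0.1, -1.3, 0.2]
gripper_width: 1.004
finger_force: 0.0
```

play_rows([
  [[0.44, -0.95, 0], [0, 0, 0], 1],
  [[0.44, -0.95, 0], [0, 0, 0], 1],
  [[0.44, -0.95, 0], [0, 0, 0], 1],
  [[0.44, -0.95, 0], [0, 0, 0], 1],
  [[0.44, -0.95, 0], [0, 0, 0], 1],
])

```text
t: 3.25
ee_pos: [0.3089, -0.2358, 0.1967]
eef_rot: [[1.0, 0.0, 0.0], [0.0, -1.0, -0.0], [0.0, 0.0, -1.0]]
ft_force: [0.9, -0.1, -0.8]
gripper_width: 0.997
finger_force: 0.0
```

play_rows([
  [[0.44, -0.95, 0], [0, 0, 0], 1],
  [[0.44, -0.95, 0], [0, 0, 0], 1],
  [[0.44, -0.95, 0], [0, 0, 0], 1],
  [[0.44, -0.95, 0], [0, 0, 0], 1],
  [[0.44, -0.95, 0], [0, 0, 0], 1],
])

```text
t: 3.75
ee_pos: [0.3639, -0.117, 0.1967]
eef_rot: [[1.0, 0.0, 0.0], [0.0, -1.0, -0.0], [0.0, 0.0, -1.0]]
ft_force: [-0.0, 0.1, -0.2]
gripper_width: 1.001
finger_force: 0.0
```

play_rows([
  [[0.44, -0.95, 0], [0, 0, 0], 0.6],
  [[0.44, -0.95, 0], [0, 0, 0], 0.6],
  [[0.44, -0.95, 0], [0, 0, 0], 0.6],
  [[0.44, -0.95, 0], [0, 0, 0], 0.6],
  [[0.44, -0.95, 0], [0, 0, 0], 0.6],
])

```text
t: 4.25
ee_pos: [0.4189, 0.0019, 0.1966]
eef_rot: [[1.0, 0.0, 0.0], [0.0, -1.0, -0.0], [0.0, 0.0, -1.0]]
ft_force: [1.0, 0.0, -0.1]
gripper_width: 0.601
finger_force: 0.0
```

```bash
python3 - <<'E'
from h import *
s=arm.sense();print(np.round(s["ee_pos"],4),np.round(s["eef_rot"],3).tolist(),s["t"],s["gripper_width"],np.round(s["joints"],1))
m=arm.camera_model("wrist");im=arm.capture("wrist");cv2.imwrite("pics/w1.png",im[:,:,::-1])
for g in gauges("wrist",im): print("wr",g[0].round(1),g[1],g[2],g[3],locate(m,g[0]).round(4))
m=arm.camera_model("top");im=arm.capture("top")
v=im.max(2);
# table fit from pads in top: centre, angle
P=np.array([[422.,215.5],[387.1,225.5],[443.9,245.1],[422.4,274.2]])
k=np.array([1,2,4,3])
def pts(p): a=p[2]+k*2*np.pi/5; return np.c_[p[0]+.07*np.cos(a),p[1]+.07*np.sin(a),0*a+.04]
# order by angle from crank
c=np.array([.521,-.053]);Q=np.array([atz(m,u,.04)[:2] for u in P]);ang=np.arctan2(*(Q-c).T[::-1]);print(np.degrees(ang).round(1))
a0=np.radians(123);k=np.round(((ang-a0)%(2*np.pi))/(2*np.pi/5)).astype(int);print(k)
r=least_squares(lambda p:(proj(m,pts(p))-P).ravel(),[*c,a0]);print("axis",r.x.round(4),r.fun.round(1));print(pts(r.x).round(4))
print("crank",r.x[:2]+.07*np.array([np.cos(r.x[2]),np.sin(r.x[2])]))
E
```

```text
[0.4189 0.0019 0.1966] [[1.0, 0.0, 0.0], [0.0, -1.0, -0.0], [0.0, 0.0, -1.0]] 4.25 0.6009471154837429 [ -6.1   6.2 112.7  -0.   61.1  83.9]
wr [  2.1 306.2] 116 [ 13. 255. 119.] [  0. 296.   7. 320.] [0.3099 0.3654]
wr [96.1 94.4] 5192 [ 17.  23. 167.] [ 42.  57. 144. 131.] [0.5116 0.1869]
wr [391.3  96.6] 54491 [ 21.  24. 145.] [244.   0. 538. 220.] [ 0.5073 -0.0571]
[ -19.3   51.6  -89.7 -162.1]
[3 4 2 1]
axis [ 0.5227 -0.0537  2.1803] [-0.1 -0.1  0.1  0.  -0.1 -0.  -0.   0.1]
[[ 0.5888 -0.0766  0.04  ]
 [ 0.5649  0.0021  0.04  ]
 [ 0.5214 -0.1237  0.04  ]
 [ 0.4557 -0.0741  0.04  ]]
crank [0.48260521 0.00369506]
```

View pics/w1.png

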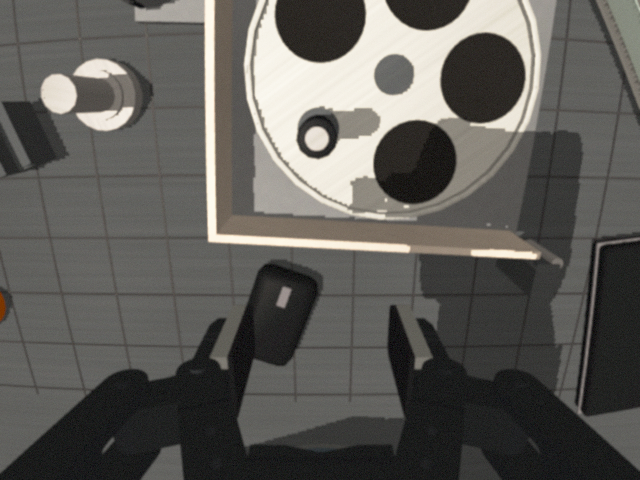

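The wrist picture shows mandrel A, grey steel, at (96,94), with pads at (320,20), (427,0), (483,77) and (415,160) and the crank at (317,137). That makes my choice right.

play_rows([
  [[0.46, -0.93, 0], [0, 0, 0], 0.6],
  [[0.46, -0.93, 0], [0, 0, 0], 0.6],
  [[0.46, -0.93, 0], [0, 0, 0], 0.6],
  [[0.46, -0.93, 0], [0, 0, 0], 0.6],
  [[0.46, -0.93, 0], [0, 0, 0], 0.6],
])

```text
t: 4.9
ee_pos: [0.4762, 0.1171, 0.1966]
eef_rot: [[1.0, -0.0, 0.0], [-0.0, -1.0, -0.0], [0.0, 0.0, -1.0]]
ft_force: [-0.3, 0.4, 0.3]
gripper_width: 0.602
finger_force: 0.0
```

play_rows([
  [[0.46, -0.93, 0], [0, 0, 0], 0.6],
  [[0.46, -0.93, 0], [0, 0, 0], 0.6],
  [[0.46, -0.93, 0], [0, 0, 0], 0.6],
  [[0, 0, 0.5], [0, 0, 0], 0.6],
  [[0, 0, 0.5], [0, 0, 0], 0.6],
])

```text
t: 5.4
ee_pos: [0.5101, 0.186, 0.1705]
eef_rot: [[1.0, 0.0, -0.0], [0.0, -1.0, -0.0], [-0.0, 0.0, -1.0]]
ft_force: [-0.2, -0.0, -0.0]
gripper_width: 0.602
finger_force: 0.0
```

```bash
python3 - <<'E'
from h import *
s=arm.sense();print(np.round(s["ee_pos"],4),s["t"])
m=arm.camera_model("wrist");im=arm.capture("wrist");cv2.imwrite("pics/w2.png",im[:,:,::-1])
for g in gauges("wrist",im): print("wr",g[0].round(1),g[1],g[2],g[3],locate(m,g[0]).round(4))
for t in("lockring","lock_pointer"):print(t,[(np.round(d["box"]),d["conf"]) for d in arm.recognise("wrist",t)])
# stem top, 2 views (this and first wrist view unavailable) -> top camera stem top vs wrist
E
```

```text
[0.5101 0.186  0.1705] 5.4
wr [117. 194.] 5357 [ 18.  21. 192.] [ 65. 152. 162. 226.] [0.5244 0.3501]
wr [114.3 300.1] 4696 [ 17.  24. 139.] [ 67. 260. 157. 346.] [0.4306 0.3665]
wr [ 6.2 36.8] 767 [143. 158.  81.] [ 0.  2. 17. 68.] [0.6557 0.4645]
wr [318.2 205.1] 4255 [ 18.  19. 234.] [283. 169. 356. 248.] [0.5123 0.1878]
lockring [(array([344.,  12., 442., 108.]), 0.95)]
lock_pointer [(array([328.,   0., 640., 367.]), 0.72), (array([480.,  52., 640., 330.]), 0.62), (array([344.,  14., 443., 108.]), 0.58)]
```

View pics/w2.png

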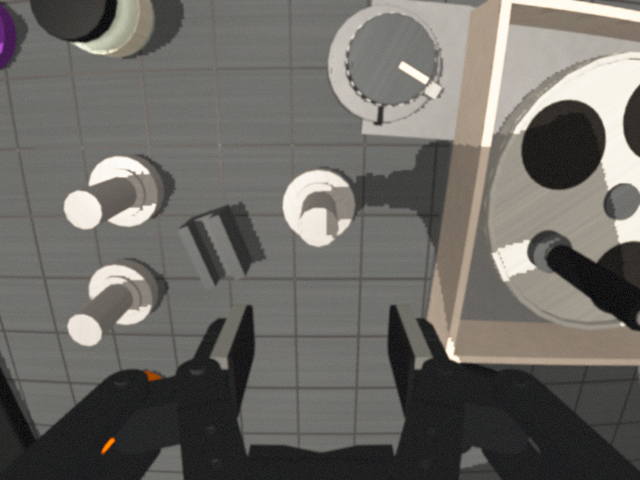

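A stands at (0.512,0.188) in the close view at (318,205). The ring pointer is at (433,90) and the mark at (380,115). I'll descend and grasp.

play_rows([
  [[0.05, -0.05, 0.95], [0, 0, 0], 0.6],
  [[0, 0, 0.95], [0, 0, 0], 0.6],
  [[0, 0, 0.95], [0, 0, 0], 0.6],
  [[0, 0, 0.95], [0, 0, 0], 0.6],
  [[0, 0, 0.95], [0, 0, 0], 0.6],
])

```text
t: 6.1
ee_pos: [0.512, 0.1875, 0.0525]
eef_rot: [[1.0, -0.0, 0.001], [-0.0, -1.0, 0.0], [0.001, -0.0, -1.0]]
ft_force: [0.6, 0.4, -0.4]
gripper_width: 0.597
finger_force: 0.0
```

play_rows([
  [[0.03, -0.02, 0.8], [0, 0, 0], 0.6],
  [[0, 0, 0], [0, 0, 0], 0],
  [[0, 0, 0], [0, 0, 0], 0],
  [[0, 0, 0], [0, 0, 0], 0],
  [[0, 0, 0], [0, 0, 0], 0],
])

```text
t: 6.6
ee_pos: [0.5128, 0.1886, 0.0336]
eef_rot: [[1.0, 0.0, 0.001], [0.0, -1.0, 0.0], [0.001, -0.0, -1.0]]
ft_force: [0.4, -0.2, -3.8]
gripper_width: 0.293
finger_force: 59.1
```

play_rows([
  [[0, 0, -0.9], [0, 0, 0], 0],
  [[0, 0, -1], [0, 0, 0], 0],
  [[0, 0, -1], [0, 0, 0], 0],
  [[0, 0, -1], [0, 0, 0], 0],
  [[0, 0, -1], [0, 0, 0], 0],
])

```text
t: 7.1
ee_pos: [0.5122, 0.1886, 0.1568]
eef_rot: [[1.0, 0.0, 0.0], [0.0, -1.0, 0.0], [0.0, -0.0, -1.0]]
ft_force: [0.7, -0.9, -4.8]
gripper_width: 0.294
finger_force: 59.7
```

play_rows([
  [[0, 0, -0.9], [0, 0, 0], 0],
  [[0, 0, -0.9], [0, 0, 0], 0],
  [[0, 0.5, -0.4], [0, 0, 0], 0],
  [[0.03, 1, 0], [0, 0, 0], 0],
  [[0.03, 1, 0], [0, 0, 0], 0],
])

```text
t: 7.6
ee_pos: [0.5135, 0.1248, 0.2103]
eef_rot: [[1.0, 0.001, 0.0], [0.001, -1.0, -0.0], [0.0, 0.0, -1.0]]
ft_force: [-0.2, -0.1, -3.9]
gripper_width: 0.29
finger_force: 59.9
```

play_rows([
  [[0.03, 1, 0], [0, 0, 0], 0],
  [[0.03, 1, 0], [0, 0, 0], 0],
  [[0.03, 1, 0], [0, 0, 0], 0],
  [[0.03, 1, 0], [0, 0, 0], 0],
  [[0.03, 1, 0], [0, 0, 0], 0],
])

```text
t: 8.1
ee_pos: [0.517, -0.0007, 0.2099]
eef_rot: [[1.0, 0.0, -0.001], [0.0, -1.0, -0.0], [-0.001, 0.0, -1.0]]
ft_force: [-0.0, -0.2, -4.1]
gripper_width: 0.293
finger_force: 59.9
```

play_rows([
  [[0.03, 1, 0], [0, 0, 0], 0],
  [[0.03, 1, 0], [0, 0, 0], 0],
  [[0.03, 1, 0], [0, 0, 0], 0],
  [[0.03, 1, 0], [0, 0, 0], 0],
  [[0, 0.5, 0], [0, 0, 0], 0],
])

```text
t: 8.6
ee_pos: [0.52, -0.1136, 0.2098]
eef_rot: [[1.0, -0.001, -0.001], [-0.001, -1.0, -0.0], [-0.001, 0.0, -1.0]]
ft_force: [-1.0, -0.3, -4.3]
gripper_width: 0.29
finger_force: 59.9
```

play_rows([
  [[0, 0.3, 0], [0, 0, 0], 0],
  [[0, 0, 0.3], [0, 0, 0], 0],
])

```text
t: 8.8
ee_pos: [0.521, -0.1195, 0.2031]
eef_rot: [[1.0, -0.001, 0.001], [-0.001, -1.0, -0.0], [0.001, 0.0, -1.0]]
ft_force: [-0.6, -0.4, -3.3]
gripper_width: 0.291
finger_force: 60.0
```

```bash
python3 - <<'E'
from h import *
s=arm.sense();print(np.round(s["ee_pos"],4),s["t"])
m=arm.camera_model("wrist");im=arm.capture("wrist");cv2.imwrite("pics/w3.png",im[:,:,::-1])
v=im.max(2);b=(v<70).astype(np.uint8);n,l,st,ce=cv2.connectedComponentsWithStats(b)
for i in range(1,n):
    if 800<st[i,4]<15000 and ce[i][1]<330: print("blk",ce[i].round(1),st[i].tolist(),atz(m,ce[i],.04).round(4))
E
```

```text
[ 0.521  -0.1195  0.2031] 8.8
blk [412.   13.1] [365, 0, 83, 38, 1908] [ 0.6709 -0.1886  0.04  ]
blk [16.6 92.6] [0, 65, 34, 62, 852] [0.6188 0.1308 0.04  ]
blk [266.3 121.5] [226, 80, 82, 84, 5373] [ 0.5903 -0.0764  0.04  ]
blk [534.6 175.4] [471, 108, 112, 154, 7013] [ 0.5484 -0.3     0.04  ]
blk [172.2 152.8] [134, 113, 78, 81, 4877] [0.5663 0.002  0.04  ]
blk [326.5 192.5] [287, 166, 78, 57, 2979] [ 0.5328 -0.1245  0.04  ]
blk [153.2 276.3] [107, 233, 91, 90, 2799] [0.4569 0.0314 0.04  ]
blk [251.8 276.6] [233, 243, 40, 67, 1660] [ 0.457  -0.0583  0.04  ]
```

View pics/w3.png

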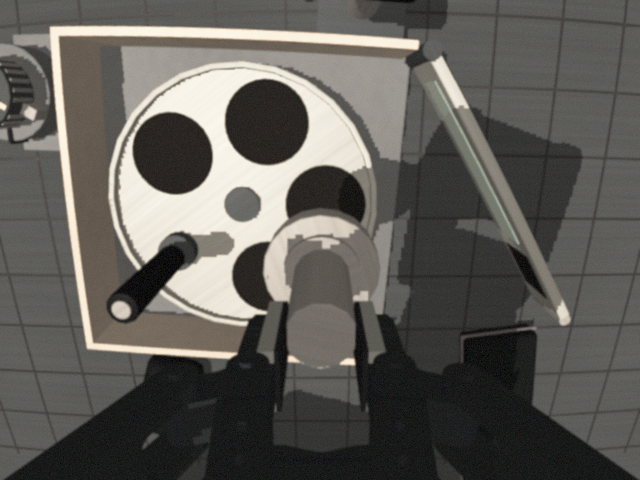

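The wrist view shows A hanging straight at (320,260) over its pad (326,192). The other pads fall where the fit put them, within 1.5 mm. I'll lower it.

play_rows([
  [[0.03, 0.17, 0.9], [0, 0, 0], 0],
  [[0, 0, 0.9], [0, 0, 0], 0],
  [[0, 0, 0.9], [0, 0, 0], 0],
  [[0, 0, 0.9], [0, 0, 0], 0],
  [[0, 0, 0.9], [0, 0, 0], 0],
])

```text
t: 9.35
ee_pos: [0.5212, -0.122, 0.089]
eef_rot: [[1.0, 0.001, -0.0], [0.001, -1.0, 0.0], [-0.0, -0.0, -1.0]]
ft_force: [1.0, 0.3, -3.9]
gripper_width: 0.294
finger_force: 60.0
```

play_rows([
  [[0, 0, 0.4], [0, 0, 0], 0],
  [[0, 0, 0.1], [0, 0, 0], 0],
])

```text
t: 9.55
ee_pos: [0.5209, -0.1223, 0.0767]
eef_rot: [[1.0, 0.001, -0.002], [0.001, -1.0, 0.001], [-0.002, -0.001, -1.0]]
ft_force: [0.1, 0.7, -3.3]
gripper_width: 0.291
finger_force: 59.9
```

play_rows([
  [[0.03, 0.05, 0.1], [0, 0, 0], 0],
  [[0, 0, 0], [0, 0, 0], 0.6],
  [[0, 0, 0], [0, 0, 0], 0.6],
  [[0, 0, -0.6], [0, 0, 0], 0.6],
  [[0, 0, -0.9], [0, 0, 0], 0.6],
])

```text
t: 10.05
ee_pos: [0.522, -0.1244, 0.1132]
eef_rot: [[1.0, 0.0, -0.001], [0.0, -1.0, 0.0], [-0.001, -0.0, -1.0]]
ft_force: [-0.5, 0.3, 0.5]
gripper_width: 0.6
finger_force: 0.0
```

play_rows([
  [[0, 0, -0.9], [0, 0, 0], 0.6],
  [[0, 0, -0.9], [0, 0, 0], 0.6],
  [[0, 0, -0.9], [0, 0, 0], 0.6],
  [[0, -0.5, -0.9], [0, 0, 0], 0.6],
  [[0, -1, 0], [0, 0, 0], 0.6],
])

```text
t: 10.55
ee_pos: [0.524, -0.0879, 0.2067]
eef_rot: [[1.0, -0.001, 0.007], [-0.001, -1.0, -0.002], [0.007, 0.002, -1.0]]
ft_force: [0.3, 0.2, -0.9]
gripper_width: 0.603
finger_force: 0.0
```

```bash
python3 - <<'E'
from h import *
s=arm.sense();print(np.round(s["ee_pos"],4),s["t"])
m=arm.camera_model("top");im=arm.capture("top")
for g in gauges("top",im):
  if g[2][1]<60: print(g[0].round(1),g[1],locate(m,g[0]).round(4),"on table",locate(m,g[0],.04).round(4))
m=arm.camera_model("wrist");im=arm.capture("wrist")
for g in gauges("wrist",im):
  if g[2][1]<60: print("w",g[0].round(1),g[1],locate(m,g[0]).round(4),"on table",locate(m,g[0],.04).round(4))
E
```

```text
[ 0.524  -0.0879  0.2067] 10.55
[226.3 285.2] 560 [0.4291 0.3669] on table [0.426  0.3571]
[234.8 244.5] 595 [0.5236 0.3517] on table [0.5167 0.3422]
w [524.9 177.7] 10154 [ 0.5457 -0.2659] on table [ 0.552  -0.2452]
w [369.6 210.2] 4567 [ 0.5133 -0.1298] on table [ 0.5231 -0.1247]
```

play_rows([
  [[0, -1, 0], [0, 0, 0], 0.6],
  [[0, -1, 0], [0, 0, 0], 0.6],
  [[0, -1, 0], [0, 0, 0], 0.6],
  [[0, -1, 0], [0, 0, 0], 0.6],
  [[0, -1, 0], [0, 0, 0], 0.6],
])

```text
t: 11.25
ee_pos: [0.5223, 0.0382, 0.2027]
eef_rot: [[1.0, -0.0, -0.0], [-0.0, -1.0, -0.0], [-0.0, 0.0, -1.0]]
ft_force: [0.5, -0.2, -0.6]
gripper_width: 0.6
finger_force: 0.0
```

play_rows([
  [[0, -1, 0], [0, 0, 0], 0.6],
  [[0, -1, 0], [0, 0, 0], 0.6],
  [[0, -1, 0], [0, 0, 0], 0.6],
  [[0, -1, 0], [0, 0, 0], 0.6],
  [[0, -1, 0], [0, 0, 0], 0.6],
])

```text
t: 11.75
ee_pos: [0.5224, 0.1633, 0.2027]
eef_rot: [[1.0, -0.0, -0.0], [-0.0, -1.0, -0.0], [-0.0, 0.0, -1.0]]
ft_force: [-0.2, -0.2, 0.6]
gripper_width: 0.596
finger_force: 0.0
```

play_rows([
  [[0, -1, 0], [0, 0, 0], 0.6],
  [[0, -1, 0], [0, 0, 0], 0.6],
  [[0, -1, 0], [0, 0, 0], 0.6],
  [[0, -1, 0], [0, 0, 0], 0.6],
  [[0, -1, 0], [0, 0, 0], 0.6],
])

```text
t: 12.25
ee_pos: [0.5226, 0.2884, 0.2026]
eef_rot: [[1.0, -0.0, -0.0], [-0.0, -1.0, -0.0], [-0.0, 0.0, -1.0]]
ft_force: [0.5, 0.2, 0.4]
gripper_width: 0.595
finger_force: 0.0
```

play_rows([
  [[0, -1, 0], [0, 0, 0], 0.6],
  [[0, -1, 0], [0, 0, 0], 0.6],
  [[0, 0, 0.8], [0, 0, 0], 0.6],
  [[0, 0, 0.6], [0, 0, 0], 0.6],
])

```text
t: 12.65
ee_pos: [0.5223, 0.3378, 0.1665]
eef_rot: [[1.0, 0.001, -0.0], [0.001, -1.0, -0.0], [-0.0, 0.0, -1.0]]
ft_force: [0.3, -0.3, -0.0]
gripper_width: 0.597
finger_force: 0.0
```

```bash
python3 - <<'E'
from h import *
m=arm.camera_model("wrist");im=arm.capture("wrist");s=arm.sense();print(np.round(s["ee_pos"],4),s["t"])
for g in gauges("wrist",im):
  if g[2][1]<60: print("w",g[0].round(1),g[1],g[3],locate(m,g[0]).round(4))
E
```

```text
[0.5212 0.3368 0.1638] 12.7
w [286.1 314.9] 4359 [256. 275. 322. 365.] [0.4309 0.3674]
w [304.4 206. ] 4429 [270. 165. 341. 245.] [0.5247 0.3508]
```

play_rows([
  [[0.1, -0.55, 0.4], [0, 0, 0], 0.6],
  [[0.02, 0, 0.95], [0, 0, 0], 0.6],
  [[0, 0, 0.95], [0, 0, 0], 0.6],
  [[0, 0, 0.95], [0, 0, 0], 0.6],
  [[0, 0, 0.95], [0, 0, 0], 0.6],
])

```text
t: 13.25
ee_pos: [0.5257, 0.3523, 0.0621]
eef_rot: [[1.0, -0.0, 0.001], [-0.0, -1.0, 0.001], [0.001, -0.001, -1.0]]
ft_force: [0.8, 0.0, -0.8]
gripper_width: 0.596
finger_force: 0.0
```

play_rows([
  [[0, 0, 0.95], [0, 0, 0], 0.6],
  [[0, 0, 0.1], [0, 0, 0], 0.6],
])

```text
t: 13.45
ee_pos: [0.5241, 0.3514, 0.034]
eef_rot: [[1.0, -0.0, -0.003], [-0.0, -1.0, -0.002], [-0.003, 0.002, -1.0]]
ft_force: [-1.3, -0.7, 0.9]
gripper_width: 0.595
finger_force: 0.0
```

play_rows([
  [[0, 0, 0], [0, 0, 0], 0],
  [[0, 0, 0], [0, 0, 0], 0],
  [[0, 0, 0], [0, 0, 0], 0],
  [[0, 0, 0], [0, 0, 0], 0],
])

```text
t: 13.85
ee_pos: [0.526, 0.3522, 0.038]
eef_rot: [[1.0, 0.0, 0.002], [0.0, -1.0, 0.001], [0.002, -0.001, -1.0]]
ft_force: [0.5, -2.2, 6.8]
gripper_width: 0.28
finger_force: 59.2
```

play_rows([
  [[0, 0, -1], [0, 0, 0], 0],
  [[0, 0, -1], [0, 0, 0], 0],
  [[0, 0, -1], [0, 0, 0], 0],
  [[0, 0, -1], [0, 0, 0], 0],
  [[0, 0, -1], [0, 0, 0], 0],
])

```text
t: 14.35
ee_pos: [0.5248, 0.3518, 0.1628]
eef_rot: [[1.0, 0.0, -0.0], [0.0, -1.0, 0.0], [-0.0, -0.0, -1.0]]
ft_force: [0.8, 0.9, -2.5]
gripper_width: 0.28
finger_force: 59.1
```

play_rows([
  [[0, 0, -1], [0, 0, 0], 0],
  [[0, 0.2, -1], [0, 0, 0], 0],
  [[-0.16, 1, -0.1], [0, 0, 0], 0],
  [[-0.16, 1, 0], [0, 0, 0], 0],
  [[-0.16, 1, 0], [0, 0, 0], 0],
])

```text
t: 14.85
ee_pos: [0.5127, 0.271, 0.2143]
eef_rot: [[1.0, 0.001, 0.0], [0.001, -1.0, 0.0], [0.0, -0.0, -1.0]]
ft_force: [0.0, 0.0, -2.9]
gripper_width: 0.279
finger_force: 59.2
```

play_rows([
  [[-0.16, 1, 0], [0, 0, 0], 0],
  [[-0.16, 1, 0], [0, 0, 0], 0],
  [[-0.16, 1, 0], [0, 0, 0], 0],
  [[-0.16, 1, 0], [0, 0, 0], 0],
  [[-0.16, 1, 0], [0, 0, 0], 0],
])

```text
t: 15.35
ee_pos: [0.4927, 0.1459, 0.2143]
eef_rot: [[1.0, 0.0, 0.0], [0.0, -1.0, 0.0], [0.0, -0.0, -1.0]]
ft_force: [-0.1, -0.3, -2.5]
gripper_width: 0.281
finger_force: 59.2
```

play_rows([
  [[-0.16, 1, 0], [0, 0, 0], 0],
  [[-0.16, 1, 0], [0, 0, 0], 0],
  [[-0.16, 1, 0], [0, 0, 0], 0],
  [[-0.16, 1, 0], [0, 0, 0], 0],
  [[-0.16, 1, 0], [0, 0, 0], 0],
])

```text
t: 15.85
ee_pos: [0.4728, 0.021, 0.2143]
eef_rot: [[1.0, 0.0, 0.0], [0.0, -1.0, 0.0], [0.0, -0.0, -1.0]]
ft_force: [0.9, -0.1, -2.5]
gripper_width: 0.281
finger_force: 59.2
```

play_rows([
  [[-0.16, 1, 0], [0, 0, 0], 0],
  [[-0.16, 1, 0], [0, 0, 0], 0],
  [[-0.16, 0.5, 0], [0, 0, 0], 0],
  [[0, 0, 0.3], [0, 0, 0], 0],
])

```text
t: 16.25
ee_pos: [0.4613, -0.0416, 0.2071]
eef_rot: [[1.0, -0.002, 0.002], [-0.002, -1.0, -0.0], [0.002, 0.0, -1.0]]
ft_force: [0.2, -0.0, -3.0]
gripper_width: 0.277
finger_force: 59.3
```

```bash
python3 - <<'E'
from h import *
m=arm.camera_model("wrist");im=arm.capture("wrist");s=arm.sense();print(np.round(s["ee_pos"],4),s["t"]);cv2.imwrite("pics/w4.png",im[:,:,::-1])
for g in gauges("wrist",im):
  if g[2][1]<60: print("w",g[0].round(1),g[1],g[3],locate(m,g[0],.04).round(4))
m=arm.camera_model("side");im=arm.capture("side")
cv2.imwrite("pics/s4.png",cv2.resize(im[180:400,220:420,::-1],None,fx=2.5,fy=2.5))
E
```

```text
[ 0.4607 -0.0406  0.2054] 16.3
w [427.9 132. ] 4972 [385.  94. 473. 171.] [ 0.523  -0.1247]
w [322.4 279.3] 12531 [266. 208. 381. 365.] [ 0.4026 -0.0432]
```

View pics/w4.png

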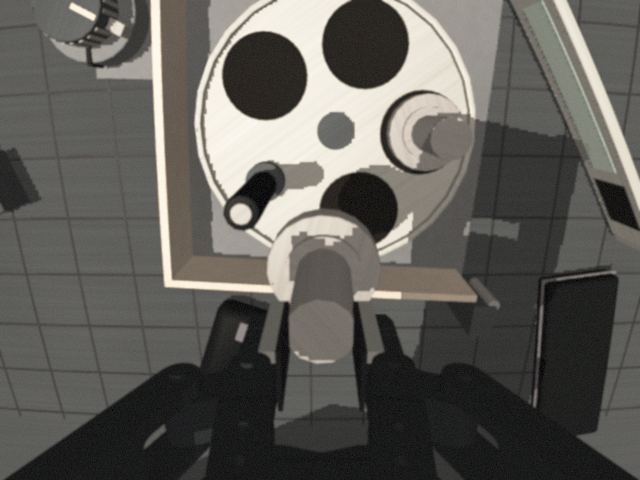

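B hangs straight at (322,280), and A sits centred on its pad at (428,132).

play_rows([
  [[-0.1, 0.7, 0], [0, 0, 0], 0],
  [[-0.05, 0.65, 0], [0, 0, 0], 0],
  [[0, 0, 0.9], [0, 0, 0], 0],
  [[0, 0, 0.9], [0, 0, 0], 0],
  [[0, 0, 0.9], [0, 0, 0], 0],
])

```text
t: 16.9
ee_pos: [0.4578, -0.0736, 0.1383]
eef_rot: [[1.0, 0.001, 0.0], [0.001, -1.0, 0.0], [0.0, -0.0, -1.0]]
ft_force: [-0.3, -0.8, -3.8]
gripper_width: 0.28
finger_force: 59.4
```

play_rows([
  [[0, 0, 0.9], [0, 0, 0], 0],
  [[0, 0, 0.9], [0, 0, 0], 0],
  [[0, 0, 0.4], [0, 0, 0], 0],
  [[0, 0, 0], [0, 0, 0], 0],
])

```text
t: 17.3
ee_pos: [0.4571, -0.0737, 0.0832]
eef_rot: [[1.0, 0.001, -0.002], [0.001, -1.0, 0.001], [-0.002, -0.001, -1.0]]
ft_force: [0.8, -0.0, -2.0]
gripper_width: 0.284
finger_force: 59.3
```

play_rows([
  [[0, 0, 0.12], [0, 0, 0], 0],
  [[0, 0, 0.06], [0, 0, 0], 0],
  [[0, 0, 0], [0, 0, 0], 0],
])

```text
t: 17.6
ee_pos: [0.4578, -0.0744, 0.08]
eef_rot: [[1.0, 0.0, 0.001], [0.0, -1.0, -0.0], [0.001, 0.0, -1.0]]
ft_force: [0.1, 0.4, -2.1]
gripper_width: 0.279
finger_force: 59.3
```

play_rows([
  [[0, 0, 0.1], [0, 0, 0], 0],
  [[0, 0, 0.02], [0, 0, 0], 0],
])

```text
t: 17.8
ee_pos: [0.4587, -0.0751, 0.0778]
eef_rot: [[1.0, 0.0, 0.003], [0.0, -1.0, -0.001], [0.003, 0.001, -1.0]]
ft_force: [-4.7, -3.4, 17.1]
gripper_width: 0.281
finger_force: 61.7
```

Contact at 0.0778, as expected. I'll release and go for C.

play_rows([
  [[0, 0, 0], [0, 0, 0], 0.6],
  [[0, 0, 0], [0, 0, 0], 0.6],
  [[0, 0, -0.6], [0, 0, 0], 0.6],
  [[0, 0, -0.9], [0, 0, 0], 0.6],
  [[0, 0, -0.9], [0, 0, 0], 0.6],
])

```text
t: 18.3
ee_pos: [0.4573, -0.0744, 0.1371]
eef_rot: [[1.0, 0.0, -0.001], [0.0, -1.0, 0.0], [-0.001, -0.0, -1.0]]
ft_force: [0.2, 0.1, 0.3]
gripper_width: 0.6
finger_force: 0.0
```

play_rows([
  [[0, 0, -0.9], [0, 0, 0], 0.6],
  [[0, 0, -0.9], [0, 0, 0], 0.6],
  [[0, -0.5, -0.9], [0, 0, 0], 0.6],
  [[-0.06, -1, 0], [0, 0, 0], 0.6],
  [[-0.06, -1, 0], [0, 0, 0], 0.6],
])

```text
t: 18.8
ee_pos: [0.4547, -0.0114, 0.2047]
eef_rot: [[1.0, -0.001, 0.002], [-0.001, -1.0, -0.0], [0.002, 0.0, -1.0]]
ft_force: [0.5, -0.1, -0.2]
gripper_width: 0.601
finger_force: 0.0
```

play_rows([
  [[-0.06, -1, 0], [0, 0, 0], 0.6],
  [[-0.06, -1, 0], [0, 0, 0], 0.6],
  [[-0.06, -1, 0], [0, 0, 0], 0.6],
  [[-0.06, -1, 0], [0, 0, 0], 0.6],
  [[-0.06, -1, 0], [0, 0, 0], 0.6],
])

```text
t: 19.3
ee_pos: [0.4467, 0.1141, 0.2041]
eef_rot: [[1.0, 0.0, 0.0], [0.0, -1.0, 0.0], [0.0, -0.0, -1.0]]
ft_force: [0.0, -0.0, 1.3]
gripper_width: 0.599
finger_force: 0.0
```

play_rows([
  [[-0.06, -1, 0], [0, 0, 0], 0.6],
  [[-0.06, -1, 0], [0, 0, 0], 0.6],
  [[-0.06, -1, 0], [0, 0, 0], 0.6],
  [[-0.06, -1, 0], [0, 0, 0], 0.6],
  [[-0.06, -1, 0], [0, 0, 0], 0.6],
])

```text
t: 19.8
ee_pos: [0.4392, 0.2391, 0.204]
eef_rot: [[1.0, 0.0, 0.0], [0.0, -1.0, 0.0], [0.0, -0.0, -1.0]]
ft_force: [0.5, 0.0, 0.1]
gripper_width: 0.6
finger_force: 0.0
```

play_rows([
  [[-0.06, -1, 0], [0, 0, 0], 0.6],
  [[-0.06, -1, 0], [0, 0, 0], 0.6],
  [[-0.06, -1, 0], [0, 0, 0], 0.6],
  [[-0.06, -1, 0], [0, 0, 0], 0.6],
  [[0, 0, 0.8], [0, 0, 0], 0.6],
])

```text
t: 20.3
ee_pos: [0.4341, 0.3411, 0.1857]
eef_rot: [[1.0, 0.002, 0.004], [0.002, -1.0, 0.003], [0.004, -0.003, -1.0]]
ft_force: [-0.3, -1.0, -0.3]
gripper_width: 0.602
finger_force: 0.0
```

```bash
python3 - <<'E'
from h import *
arm.capture("top")
m=arm.camera_model("wrist");im=arm.capture("wrist");s=arm.sense();print(np.round(s["ee_pos"],4),s["t"])
for g in gauges("wrist",im):
  if g[2][1]<60: print("w",g[0].round(1),g[1],g[3],locate(m,g[0]).round(4))
m=arm.camera_model("top");im=arm.capture("top")
for g in gauges("top",im):
  if g[2][1]<60: print(g[0].round(1),g[1],locate(m,g[0]).round(4),"on table",locate(m,g[0],.04).round(4))
E
```

```text
[0.4321 0.3378 0.1819] 20.4
w [252.1 181.8] 4218 [218. 145. 290. 221.] [0.4516 0.3955]
[424.1 273.9] 589 [ 0.4598 -0.0839] on table [ 0.4556 -0.0761]
[445.9 243.5] 619 [ 0.53   -0.1355] on table [ 0.5231 -0.1254]
[417.  231.1] 10837 [ 0.5588 -0.07  ] on table [ 0.5505 -0.0625]
[507.6 240.8] 1779 [ 0.5365 -0.2776] on table [ 0.5294 -0.2618]
```

C has been knocked aside, to about (0.4516,0.3955). I'll go there and check that it stands.

play_rows([
  [[0.26, -0.77, 0], [0, 0, 0], 0.6],
  [[0.26, -0.77, 0], [0, 0, 0], 0.6],
  [[0.26, -0.77, 0.1], [0, 0, 0], 0.6],
  [[0, 0, 0.1], [0, 0, 0], 0.6],
  [[0, 0, 0], [0, 0, 0], 0.6],
])

```text
t: 21.05
ee_pos: [0.4528, 0.3953, 0.1791]
eef_rot: [[1.0, 0.0, -0.0], [0.0, -1.0, -0.0], [-0.0, 0.0, -1.0]]
ft_force: [-0.0, -0.0, 0.2]
gripper_width: 0.598
finger_force: 0.0
```

```bash
python3 - <<'E'
from h import *
m=arm.camera_model("wrist");im=arm.capture("wrist");s=arm.sense();print(np.round(s["ee_pos"],4),s["t"]);cv2.imwrite("pics/w5.png",im[100:340,180:460,::-1])
for g in gauges("wrist",im):
  if g[2][1]<60: print("w",g[0].round(1),g[1],g[3],locate(m,g[0]).round(4))
E
```

```text
[0.4528 0.3951 0.1792] 21.1
w [319.8 206.8] 3982 [282. 171. 357. 244.] [0.4515 0.3958]
w [616.   32.7] 3266 [586.   2. 636. 260.] [0.6016 0.145 ]
```

View pics/w5.png

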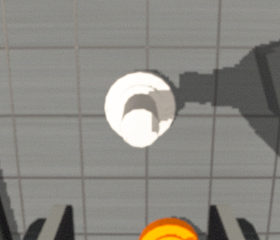

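C stands upright at (320,207).

play_rows([
  [[-0.04, 0, 0.95], [0, 0, 0], 0.6],
  [[0, 0, 0.95], [0, 0, 0], 0.6],
  [[0, 0, 0.95], [0, 0, 0], 0.6],
  [[0, 0, 0.95], [0, 0, 0], 0.6],
  [[0, 0, 0.95], [0, 0, 0], 0.6],
])

```text
t: 21.65
ee_pos: [0.452, 0.3952, 0.06]
eef_rot: [[1.0, -0.0, 0.0], [-0.0, -1.0, 0.0], [0.0, -0.0, -1.0]]
ft_force: [0.9, 0.2, -0.3]
gripper_width: 0.601
finger_force: 0.0
```

play_rows([
  [[0, 0, 0.95], [0, 0, 0], 0.6],
  [[0, 0, 0.1], [0, 0, 0], 0.6],
  [[0, 0, 0], [0, 0, 0], 0.6],
])

```text
t: 21.95
ee_pos: [0.4519, 0.3954, 0.0344]
eef_rot: [[1.0, -0.0, -0.0], [-0.0, -1.0, -0.0], [-0.0, 0.0, -1.0]]
ft_force: [-0.4, -0.6, -0.2]
gripper_width: 0.601
finger_force: 0.0
```

play_rows([
  [[0, 0, 0], [0, 0, 0], 0],
  [[0, 0, 0], [0, 0, 0], 0],
  [[0, 0, 0], [0, 0, 0], 0],
  [[0, 0, 0], [0, 0, 0], 0],
])

```text
t: 22.35
ee_pos: [0.4526, 0.3962, 0.0359]
eef_rot: [[1.0, 0.0, 0.002], [0.0, -1.0, 0.001], [0.002, -0.001, -1.0]]
ft_force: [-2.0, -2.5, 7.3]
gripper_width: 0.291
finger_force: 58.5
```

play_rows([
  [[0, 0, -1], [0, 0, 0], 0],
  [[0, 0, -1], [0, 0, 0], 0],
  [[0, 0, -1], [0, 0, 0], 0],
  [[0, 0, -1], [0, 0, 0], 0],
  [[0, 0, -1], [0, 0, 0], 0],
])

```text
t: 22.85
ee_pos: [0.4517, 0.3958, 0.1608]
eef_rot: [[1.0, 0.0, 0.001], [0.0, -1.0, 0.001], [0.001, -0.001, -1.0]]
ft_force: [0.3, 0.7, -1.5]
gripper_width: 0.286
finger_force: 59.2
```

play_rows([
  [[0, 0, -1], [0, 0, 0], 0],
  [[0.2, 0.6, -1], [0, 0, 0], 0],
  [[0.28, 1, 0], [0, 0, 0], 0],
  [[0.28, 1, 0], [0, 0, 0], 0],
  [[0.28, 1, 0], [0, 0, 0], 0],
])

```text
t: 23.35
ee_pos: [0.4779, 0.3049, 0.2099]
eef_rot: [[1.0, 0.001, 0.001], [0.001, -1.0, 0.0], [0.001, -0.0, -1.0]]
ft_force: [-0.3, 0.3, -2.0]
gripper_width: 0.291
finger_force: 59.4
```

play_rows([
  [[0.28, 1, 0], [0, 0, 0], 0],
  [[0.28, 1, 0], [0, 0, 0], 0],
  [[0.28, 1, 0], [0, 0, 0], 0],
  [[0.28, 1, 0], [0, 0, 0], 0],
  [[0.28, 1, 0], [0, 0, 0], 0],
])

```text
t: 23.85
ee_pos: [0.513, 0.1798, 0.2098]
eef_rot: [[1.0, 0.0, 0.001], [0.0, -1.0, 0.0], [0.001, -0.0, -1.0]]
ft_force: [0.1, -0.5, -1.5]
gripper_width: 0.291
finger_force: 59.4
```

play_rows([
  [[0.28, 1, 0], [0, 0, 0], 0],
  [[0.28, 1, 0], [0, 0, 0], 0],
  [[0.28, 1, 0], [0, 0, 0], 0],
  [[0.28, 1, 0], [0, 0, 0], 0],
  [[0.28, 1, 0], [0, 0, 0], 0],
])

```text
t: 24.35
ee_pos: [0.548, 0.0548, 0.2098]
eef_rot: [[1.0, 0.0, 0.001], [0.0, -1.0, 0.0], [0.001, -0.0, -1.0]]
ft_force: [0.5, 0.8, -2.8]
gripper_width: 0.29
finger_force: 59.4
```

play_rows([
  [[0.28, 1, 0], [0, 0, 0], 0],
  [[0.16, 0.15, 0], [0, 0, 0], 0],
  [[0, 0, 0], [0, 0, 0], 0],
])

```text
t: 24.65
ee_pos: [0.5592, 0.0267, 0.2094]
eef_rot: [[1.0, -0.001, 0.001], [-0.001, -1.0, 0.0], [0.001, -0.0, -1.0]]
ft_force: [-0.3, 1.1, -3.3]
gripper_width: 0.288
finger_force: 59.4
```

```bash
python3 - <<'E'
from h import *
m=arm.camera_model("wrist");im=arm.capture("wrist");s=arm.sense();print(np.round(s["ee_pos"],4),s["t"]);cv2.imwrite("pics/w6.png",im[:,:,::-1])
for g in gauges("wrist",im):
  if g[2][1]<60: print("w",g[0].round(1),g[1],g[3],locate(m,g[0],.04).round(4))
E
```

```text
[0.5589 0.0274 0.2093] 24.7
w [320.8 280.7] 12653 [265. 210. 381. 366.] [0.498  0.0266]
w [437.1 322.2] 4201 [400. 280. 476. 365.] [ 0.4594 -0.0755]
w [501.2 253.6] 4984 [458. 210. 550. 300.] [ 0.5231 -0.1243]
w [421.3 206.2] 30286 [289. 112. 537. 371.] [ 0.5621 -0.0547]
```

View pics/w6.png

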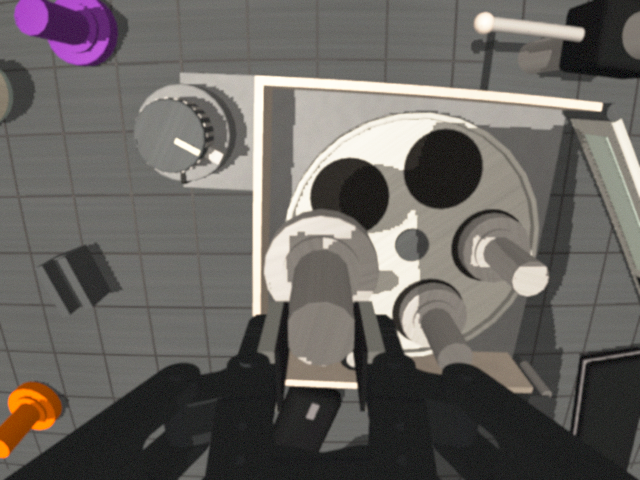

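C hangs straight, with its pad at (349,195). A and B stand on their pads, and the ring's pointer is at (215,158) with the mark at (183,178).

play_rows([
  [[0.15, 0.5, 0], [0, 0, 0], 0],
  [[0.1, 0.5, 0], [0, 0, 0], 0],
  [[0.03, 0, 0.9], [0, 0, 0], 0],
  [[0, 0, 0.9], [0, 0, 0], 0],
  [[0, 0, 0.9], [0, 0, 0], 0],
])

```text
t: 25.25
ee_pos: [0.5661, 0.0014, 0.1408]
eef_rot: [[1.0, 0.0, 0.0], [0.0, -1.0, -0.0], [0.0, 0.0, -1.0]]
ft_force: [0.1, -1.0, -2.5]
gripper_width: 0.287
finger_force: 59.6
```

play_rows([
  [[0, 0, 0.9], [0, 0, 0], 0],
  [[0, 0, 0.9], [0, 0, 0], 0],
  [[0, 0, 0.55], [0, 0, 0], 0],
  [[0, 0, 0.1], [0, 0, 0], 0],
  [[0, 0, 0], [0, 0, 0], 0],
])

```text
t: 25.75
ee_pos: [0.5662, 0.0019, 0.0805]
eef_rot: [[1.0, 0.0, 0.0], [0.0, -1.0, -0.0], [0.0, 0.0, -1.0]]
ft_force: [-0.6, -0.3, -1.6]
gripper_width: 0.29
finger_force: 59.5
```

play_rows([
  [[0, 0, 0.13], [0, 0, 0], 0],
  [[0, 0, 0.05], [0, 0, 0], 0],
])

```text
t: 25.95
ee_pos: [0.5664, 0.002, 0.0763]
eef_rot: [[1.0, 0.0, 0.001], [0.0, -1.0, -0.0], [0.001, 0.0, -1.0]]
ft_force: [-0.5, -1.0, -1.9]
gripper_width: 0.289
finger_force: 59.5
```

play_rows([
  [[0, 0, 0.06], [0, 0, 0], 0],
  [[0, 0, 0], [0, 0, 0], 0.6],
  [[0, 0, 0], [0, 0, 0], 0.6],
  [[0, 0, -0.6], [0, 0, 0], 0.6],
  [[0, 0, -0.9], [0, 0, 0], 0.6],
])

```text
t: 26.45
ee_pos: [0.5653, 0.0022, 0.1114]
eef_rot: [[1.0, 0.0, -0.002], [0.0, -1.0, 0.0], [-0.002, -0.0, -1.0]]
ft_force: [0.4, -0.1, 0.6]
gripper_width: 0.598
finger_force: 0.0
```

play_rows([
  [[0, 0, -0.9], [0, 0, 0], 0.6],
  [[0, 0, -0.9], [0, 0, 0], 0.6],
  [[0, 0, -0.9], [0, 0, 0], 0.6],
  [[-0.3, 1, -0.9], [0, 0, 0], 0.3],
  [[-0.3, 1, -0.3], [0, 0, 0], 0],
])

```text
t: 26.95
ee_pos: [0.5518, -0.0483, 0.2118]
eef_rot: [[1.0, 0.002, 0.004], [0.002, -1.0, -0.001], [0.004, 0.001, -1.0]]
ft_force: [1.1, 1.0, 0.1]
gripper_width: 0.274
finger_force: 0.0
```

play_rows([
  [[-0.3, 1, 0], [0, 0, 0], 0],
  [[-0.3, 1, 0], [0, 0, 0], 0],
  [[-0.3, 1, 0], [0, 0, 0], 0],
  [[-0.3, 1, 0], [0, 0, 0], 0],
  [[0, 0, 0], [0, 0, 0], 0],
])

```text
t: 27.45
ee_pos: [0.5204, -0.1501, 0.2095]
eef_rot: [[1.0, -0.002, 0.0], [-0.002, -1.0, -0.001], [0.0, 0.001, -1.0]]
ft_force: [0.7, -0.4, 0.0]
gripper_width: 0.001
finger_force: 0.0
```

```bash
python3 - <<'E'
from h import *
m=arm.camera_model("wrist");im=arm.capture("wrist");s=arm.sense();print(np.round(s["ee_pos"],4),s["t"]);cv2.imwrite("pics/w7.png",im[:,:,::-1])
for g in gauges("wrist",im):
  if g[2][1]<60: print("w",g[0].round(1),g[1],g[3],locate(m,g[0],.04).round(4))
m=arm.camera_model("top");im=arm.capture("top")
for g in gauges("top",im):
  if g[2][1]<60: print(g[0].round(1),g[1],"on table",locate(m,g[0],.04).round(4))
m=arm.camera_model("side");im=arm.capture("side")
for g in gauges("side",im):
  if g[2][1]<60: print("side",g[0].round(1),g[1],"on table",locate(m,g[0],.04).round(4))
E
```

```text
[ 0.5208 -0.1489  0.2094] 27.5
w [289.2 205.4] 4156 [255. 170. 327. 248.] [ 0.5229 -0.1246]
w [233.7 283.7] 4499 [201. 243. 273. 331.] [ 0.4569 -0.0763]
w [127.2 156.2] 5453 [ 70. 118. 177. 194.] [0.5651 0.0011]
[445.7 243.3] 622 on table [ 0.5233 -0.1247]
[424.7 273.6] 637 on table [ 0.4563 -0.0775]
[388.3 224.1] 557 on table [0.5661 0.001 ]
[478.2 197.9] 224 on table [ 0.6265 -0.2012]
side [291.2 322.8] 808 on table [ 0.4579 -0.0753]
side [338.1 295.2] 564 on table [ 0.5657 -0.0077]
side [325.  340.5] 854 on table [ 0.5233 -0.1258]
```

View pics/w7.png

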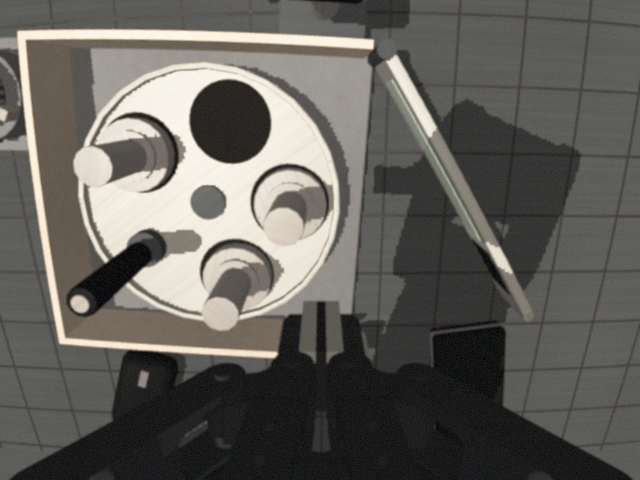

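All three mandrels stand on pads to within 4 mm. The door runs from its hinge at (385,50) to its free edge at (530,318). Next I'll measure the door.

```bash
python3 - <<'E'
from h import *
m=arm.camera_model("wrist");t=arm.camera_model("top")
print("w hinge",atz(m,(385,50),.074),"edge",atz(m,(530,318),.074))
print("t edge",atz(t,(545,287.5),.074),"hinge",atz(t,(475.5,194.5),.074))
print("edge tri",tri([(m,(530,318)),(t,(545,287.5))]))
print("latch t",atz(t,(160+640/2,120+377/2),.074),"walls end",[atz(t,(160+u/2,120+v/2),.072).round(4) for u,v in((628,138),(625,371))])
print("wall ends w",[atz(m,p,.072).round(4) for p in((373,43),(63,342),(20,33))])
arm.capture("wrist")
for c in("wrist","top"):
    arm.capture(c)
    d=arm.silhouettes(c,"door")
    for e in d[:1]:
        mm=arm.camera_model(c);k=e["mask"].astype(np.uint8);print(c,e["conf"],cv2.minAreaRect(np.argwhere(k)[:,::-1].astype(np.float32)))
        print(cv2.boxPoints(cv2.minAreaRect(np.argwhere(k)[:,::-1].astype(np.float32))).round(1).tolist())
E
```

```text
w hinge [ 0.64055497 -0.1922672   0.074     ] edge [ 0.4294815  -0.32907289  0.074     ]
t edge [ 0.42514081 -0.33151817  0.074     ] hinge [ 0.62926195 -0.19003883  0.074     ]
edge tri (array([ 0.42554353, -0.33404966,  0.06691605]), [array([0.9, 0. ]), array([-0.4,  0.1])])
latch t [ 0.38046081 -0.18799643  0.074     ] walls end [array([ 0.6425, -0.188 ,  0.072 ]), array([ 0.3868, -0.1728,  0.072 ])]
wall ends w [array([ 0.6454, -0.1839,  0.072 ]), array([0.4018, 0.0867, 0.072 ]), array([0.6597, 0.0749, 0.072 ])]
wrist 0.71 ((453.0116882324219, 185.06004333496094), (314.8731689453125, 32.682655334472656), 63.00416564941406)
[[367.0, 52.20000076293945], [396.1000061035156, 37.400001525878906], [539.0, 317.8999938964844], [509.8999938964844, 332.79998779296875]]
top 0.63 ((478.5575256347656, 198.13717651367188), (17.30926513671875, 15.710038185119629), 48.8140754699707)
[[466.8999938964844, 196.8000030517578], [478.79998779296875, 186.5], [490.20001220703125, 199.5], [478.29998779296875, 209.8000030517578]]
```

play_rows([
  [[-0.2, 1, 0], [0, 0, 0], 0],
  [[-0.2, 1, 0], [0, 0, 0], 0],
  [[-0.2, 1, 0], [0, 0, 0], 0],
  [[-0.2, 1, 0], [0, 0, 0], 0],
  [[-0.2, 1, 0], [0, 0, 0], 0],
])

```text
t: 28.5
ee_pos: [0.4958, -0.2738, 0.2093]
eef_rot: [[1.0, 0.0, 0.0], [0.0, -1.0, -0.0], [0.0, 0.0, -1.0]]
ft_force: [0.4, -0.2, 0.2]
gripper_width: 0.0
finger_force: 0.0
```

play_rows([
  [[-0.2, 1, 0], [0, 0, 0], 0],
  [[-0.2, 1, 0], [0, 0, 0], 0],
  [[-0.2, 1, 0], [0, 0, 0], 0],
  [[0, 0, 0.5], [0, 0, 0], 0],
  [[0, 0, 0], [0, 0, 0], 0],
])

```text
t: 29.0
ee_pos: [0.4803, -0.3473, 0.1949]
eef_rot: [[1.0, -0.0, -0.002], [-0.0, -1.0, 0.002], [-0.002, -0.002, -1.0]]
ft_force: [-0.6, 0.4, 0.4]
gripper_width: 0.0
finger_force: 0.0
```

```bash
python3 - <<'E'
from h import *
m=arm.camera_model("wrist");im=arm.capture("wrist");s=arm.sense();print(np.round(s["ee_pos"],4),s["t"]);cv2.imwrite("pics/w8.png",im[:,:,::-1])
t=arm.camera_model("top");print([atz(t,p,.01).round(4) for p in((507.5,311),(539,307.5))])
E
```

```text
[ 0.4807 -0.347   0.1957] 29.05
[array([ 0.3769, -0.2713,  0.01  ]), array([ 0.3847, -0.3448,  0.01  ])]
```

View pics/w8.png

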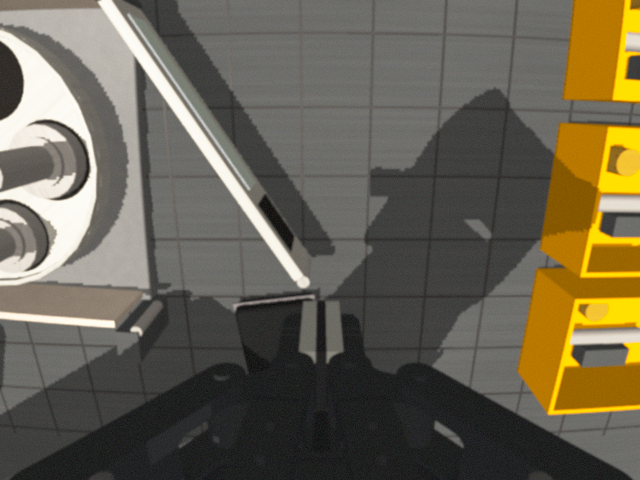

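The outer face with its push patch shows at (277,218), and the tray corner at (235,305) stays clear of the swing. I'll descend outside the door.

play_rows([
  [[0, 0, 1], [0, 0, 0], 0],
  [[0, 0, 1], [0, 0, 0], 0],
  [[0, 0, 1], [0, 0, 0], 0],
  [[0, 0, 1], [0, 0, 0], 0],
  [[0, 0, 1], [0, 0, 0], 0],
])

```text
t: 29.55
ee_pos: [0.4816, -0.3469, 0.0712]
eef_rot: [[1.0, 0.002, 0.0], [0.002, -1.0, -0.0], [0.0, 0.0, -1.0]]
ft_force: [-0.5, -0.6, 0.6]
gripper_width: -0.001
finger_force: 0.0
```

play_rows([
  [[0, 0, 0.9], [0, 0, 0], 0],
  [[0, 0, 0], [0, 0, 0], 0],
])

```text
t: 29.75
ee_pos: [0.4801, -0.3459, 0.047]
eef_rot: [[1.0, 0.001, -0.004], [0.001, -1.0, 0.003], [-0.004, -0.003, -1.0]]
ft_force: [0.0, 0.1, 0.4]
gripper_width: 0.001
finger_force: 0.0
```

play_rows([
  [[-0.3, -0.5, 0], [0, 0, 0], 0],
  [[-0.3, -0.5, 0], [0, 0, 0], 0],
  [[-0.3, -0.5, 0], [0, 0, 0], 0],
  [[-0.3, -0.4, 0], [0, 0, 0], 0],
  [[-0.3, -0.4, 0], [0, 0, 0], 0],
])

```text
t: 30.25
ee_pos: [0.4441, -0.2899, 0.0509]
eef_rot: [[1.0, 0.001, 0.001], [0.001, -1.0, -0.001], [0.001, 0.001, -1.0]]
ft_force: [0.7, -0.0, 0.3]
gripper_width: -0.005
finger_force: 0.0
```

play_rows([
  [[-0.2, -0.46, 0], [0, 0, 0], 0],
  [[-0.2, -0.46, 0], [0, 0, 0], 0],
  [[-0.2, -0.46, 0], [0, 0, 0], 0],
  [[-0.15, -0.46, 0], [0, 0, 0], 0],
  [[-0.05, -0.4, 0], [0, 0, 0], 0],
])

```text
t: 30.75
ee_pos: [0.4232, -0.2334, 0.0493]
eef_rot: [[1.0, 0.0, -0.0], [0.0, -1.0, 0.0], [-0.0, -0.0, -1.0]]
ft_force: [-0.6, -0.5, -1.1]
gripper_width: 0.005
finger_force: 0.0
```

play_rows([
  [[-0.05, -0.4, 0], [0, 0, 0], 0],
  [[-0.05, -0.3, 0], [0, 0, 0], 0],
  [[0, -0.2, 0], [0, 0, 0], 0],
])

```text
t: 31.05
ee_pos: [0.421, -0.2113, 0.0492]
eef_rot: [[1.0, 0.001, -0.0], [0.001, -1.0, 0.0], [-0.0, -0.0, -1.0]]
ft_force: [0.6, 0.3, 0.9]
gripper_width: 0.001
finger_force: 0.0
```

play_rows([
  [[0, -0.2, 0], [0, 0, 0], 0],
  [[0, -0.2, 0], [0, 0, 0], 0],
])

```text
t: 31.25
ee_pos: [0.4212, -0.2017, 0.0492]
eef_rot: [[1.0, 0.0, 0.0], [0.0, -1.0, -0.0], [0.0, 0.0, -1.0]]
ft_force: [0.3, -0.3, -0.4]
gripper_width: -0.002
finger_force: 0.0
```

play_rows([
  [[0, -0.2, 0], [0, 0, 0], 0],
  [[0, 0, 0], [0, 0, 0], 0],
])

```text
t: 31.45
ee_pos: [0.421, -0.1965, 0.0492]
eef_rot: [[1.0, 0.001, -0.0], [0.001, -1.0, 0.0], [-0.0, -0.0, -1.0]]
ft_force: [-0.4, 0.3, 0.5]
gripper_width: 0.001
finger_force: 0.0
```

play_rows([
  [[0, -0.15, 0], [0, 0, 0], 0],
  [[0, 0, 0], [0, 0, 0], 0],
])

```text
t: 31.65
ee_pos: [0.421, -0.193, 0.0492]
eef_rot: [[1.0, 0.0, -0.0], [0.0, -1.0, 0.0], [-0.0, -0.0, -1.0]]
ft_force: [0.6, -0.6, 0.3]
gripper_width: 0.001
finger_force: 0.0
```

play_rows([
  [[0, -0.15, 0], [0, 0, 0], 0],
  [[0, 0, 0], [0, 0, 0], 0],
])

```text
t: 31.85
ee_pos: [0.421, -0.1892, 0.0492]
eef_rot: [[1.0, 0.0, -0.0], [0.0, -1.0, 0.0], [-0.0, -0.0, -1.0]]
ft_force: [0.2, -0.2, 0.3]
gripper_width: 0.0
finger_force: 0.0
```

```bash
python3 - <<'E'
from h import *
m=arm.camera_model("wrist");im=arm.capture("wrist");s=arm.sense();print(np.round(s["ee_pos"],4),s["t"]);cv2.imwrite("pics/w9.png",im[:,:,::-1])
E
```

```text
[ 0.421  -0.1893  0.0492] 31.9
```

View pics/w9.png

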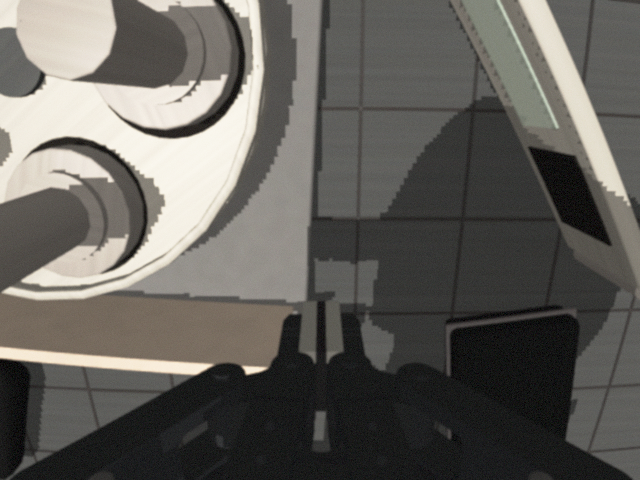

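The door is still open, with its edge now at (635,290) and the tool on its inner side. I need its true pose.

```bash
python3 - <<'E'
from h import *
m=arm.camera_model("wrist");t=arm.camera_model("top")
print("edge now",atz(m,(636,290),.074),atz(m,(600,260),.016),"pred",proj(m,[[.427,-.33,.074],[.427,-.33,.016],[.46,-.308,.045]]))
im=arm.capture("top");cv2.imwrite("pics/t9.png",cv2.resize(im[150:350,340:580,::-1],None,fx=3,fy=3,interpolation=cv2.INTER_CUBIC))
# earlier descent pose relative to w8 
E
```

```text
edge now [ 0.42902405 -0.32431218  0.074     ] [ 0.42098108 -0.3477252   0.016     ] pred [[646.41135572 294.04578539]
 [573.11380835 250.02073169]
 [576.67393666 203.27947478]]
```

View pics/t9.png

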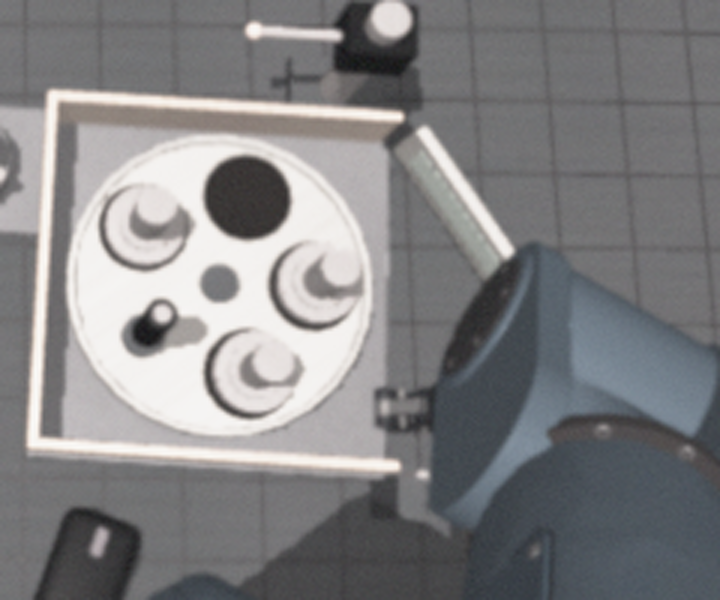

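```bash
python3 - <<'E'
from h import *
m=dict(arm.camera_model("wrist"));s=arm.sense();p=np.array(s["ee_pos"])
q=np.array([.4807,-.347,.1957]);m["position"]=np.array(m["position"])+q-p
print("tcp in w8",proj(m,[q,[.4807,-.347,.049],[.444,-.29,.049],[.423,-.233,.049]]).round(0).tolist())
print("door model in w8",proj(m,[[.427,-.33,.074],[.635,-.191,.074],[.427,-.33,.016],[.635,-.191,.016]]).round(0).tolist())
print("picks w8",atz(m,(305,283),.074),atz(m,(100,0),.074))
t=arm.camera_model("top");print("tip in t9",(proj(t,[p,[.427,-.33,.074],[.635,-.191,.074]])-[340,150])*3)
E
```

```text
tcp in w8 [[320.0, 286.0], [321.0, 211.0], [252.0, 254.0], [187.0, 277.0]]
door model in w8 [[299.0, 285.0], [90.0, -1.0], [302.0, 259.0], [127.0, 15.0]]
picks w8 [ 0.428593   -0.33484251  0.074     ] [ 0.63368223 -0.19836612  0.074     ]
tip in t9 [[408.88777699 420.16545463]
 [612.77407341 409.89000757]
 [407.3677288  126.00122715]]
```

play_rows([
  [[0, 0, -0.9], [0, 0, 0], 0],
  [[0, 0, -0.9], [0, 0, 0], 0],
  [[0, 0, -0.9], [0, 0, 0], 0],
  [[0, 0, -0.9], [0, 0, 0], 0],
  [[0.4, 1, 0], [0, 0, 0], 0],
])

```text
t: 32.45
ee_pos: [0.4317, -0.2139, 0.1419]
eef_rot: [[1.0, 0.002, 0.003], [0.002, -1.0, -0.002], [0.003, 0.002, -1.0]]
ft_force: [0.7, -0.1, -1.2]
gripper_width: 0.004
finger_force: 0.0
```

play_rows([
  [[0.4, 1, 0], [0, 0, 0], 0],
  [[0.4, 1, 0], [0, 0, 0], 0],
  [[0.4, 1, 0], [0, 0, 0], 0],
  [[0.4, 1, 0], [0, 0, 0], 0],
  [[0.4, 1, 0], [0, 0, 0], 0],
])

```text
t: 32.95
ee_pos: [0.4813, -0.3405, 0.1391]
eef_rot: [[1.0, 0.0, -0.0], [0.0, -1.0, 0.0], [-0.0, -0.0, -1.0]]
ft_force: [-0.7, 1.2, -0.2]
gripper_width: -0.004
finger_force: 0.0
```

play_rows([
  [[0, 0.3, 0.9], [0, 0, 0], 0],
  [[0, 0, 0.9], [0, 0, 0], 0],
  [[0, 0, 0.9], [0, 0, 0], 0],
  [[0, 0, 0.9], [0, 0, 0], 0],
  [[0, 0, 0], [0, 0, 0], 0],
])

```text
t: 33.45
ee_pos: [0.4796, -0.3458, 0.0465]
eef_rot: [[1.0, 0.0, -0.004], [0.0, -1.0, 0.003], [-0.004, -0.003, -1.0]]
ft_force: [-0.4, 0.2, -0.5]
gripper_width: -0.002
finger_force: 0.0
```

play_rows([
  [[-0.11, -0.17, 0], [0, 0, 0], 0],
  [[-0.11, -0.17, 0], [0, 0, 0], 0],
  [[-0.11, -0.17, 0], [0, 0, 0], 0],
  [[0, 0, 0], [0, 0, 0], 0],
])

```text
t: 33.85
ee_pos: [0.4727, -0.3338, 0.0501]
eef_rot: [[1.0, 0.001, 0.001], [0.001, -1.0, -0.001], [0.001, 0.001, -1.0]]
ft_force: [0.1, -0.1, -0.5]
gripper_width: 0.001
finger_force: 0.0
```

```bash
python3 - <<'E'
from h import *
m=arm.camera_model("wrist");im=arm.capture("wrist");s=arm.sense();print(np.round(s["ee_pos"],4),s["t"],np.round(s["ft_force"],1));cv2.imwrite("pics/w10.png",im[:,:,::-1])
print(proj(m,[s["ee_pos"],[.427,-.33,.074],[.635,-.191,.074],[.427,-.33,.016]]).round(0).tolist())
E
```

```text
[ 0.4729 -0.3341  0.05  ] 33.9 [ 0.2 -0.4  0.5]
[[321.0, 285.0], [312.0, 400.0], [-62.0, -98.0], [314.0, 334.0]]
```

View pics/w10.png

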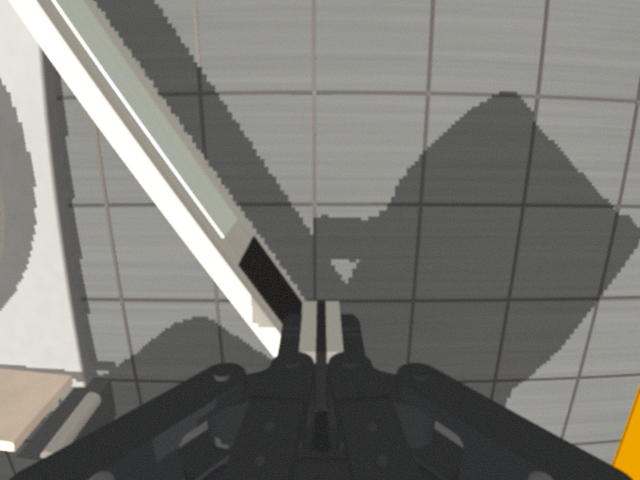

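The tool is outside the door, close to the push patch at (270,275). I'll approach slowly now.

play_rows([
  [[0, 0, 0.4], [0, 0, 0], 0],
  [[-0.11, -0.17, 0.1], [0, 0, 0], 0],
  [[-0.11, -0.17, 0], [0, 0, 0], 0],
  [[0, 0, 0], [0, 0, 0], 0],
])

```text
t: 34.3
ee_pos: [0.4668, -0.325, 0.0365]
eef_rot: [[1.0, 0.001, -0.001], [0.001, -1.0, 0.001], [-0.001, -0.001, -1.0]]
ft_force: [0.2, -0.8, -0.1]
gripper_width: -0.002
finger_force: 0.0
```

play_rows([
  [[-0.11, -0.17, 0], [0, 0, 0], 0],
  [[-0.11, -0.17, 0], [0, 0, 0], 0],
  [[0, 0, 0], [0, 0, 0], 0],
])

```text
t: 34.6
ee_pos: [0.4614, -0.3166, 0.0368]
eef_rot: [[1.0, 0.001, -0.0], [0.001, -1.0, 0.0], [-0.0, -0.0, -1.0]]
ft_force: [-0.8, 0.1, -0.1]
gripper_width: -0.003
finger_force: 0.0
```

play_rows([
  [[-0.11, -0.17, 0], [0, 0, 0], 0],
  [[-0.11, -0.17, 0], [0, 0, 0], 0],
  [[0, 0, 0], [0, 0, 0], 0],
])

```text
t: 34.9
ee_pos: [0.4559, -0.308, 0.0367]
eef_rot: [[1.0, 0.0, -0.0], [0.0, -1.0, 0.0], [-0.0, -0.0, -1.0]]
ft_force: [0.1, 0.1, -0.0]
gripper_width: 0.004
finger_force: 0.0
```

```bash
python3 - <<'E'
from h import *
m=arm.camera_model("wrist");im=arm.capture("wrist");s=arm.sense();print(np.round(s["ee_pos"],4),s["t"],np.round(s["ft_force"],1));cv2.imwrite("pics/w11.png",im[:,:,::-1])
print(proj(m,[s["ee_pos"],[.427,-.33,.074],[.635,-.191,.074],[.427,-.33,.016]]).round(0).tolist())
for d in arm.silhouettes("wrist","door")[:1]:
    k=d["mask"];print(d["conf"],[(r,np.flatnonzero(k[r])[[0,-1]].tolist()) for r in range(0,400,40) if k[r].any()])
E
```

```text
[ 0.4561 -0.3084  0.0368] 34.95 [ 0.1  0.3 -0.2]
[[321.0, 285.0], [374.0, 388.0], [-22.0, -164.0], [361.0, 319.0]]
0.63 [(0, [68, 146]), (40, [91, 167]), (80, [114, 189]), (120, [137, 211]), (160, [162, 234]), (200, [186, 256]), (240, [210, 278]), (280, [235, 301]), (320, [260, 282])]
```

View pics/w11.png

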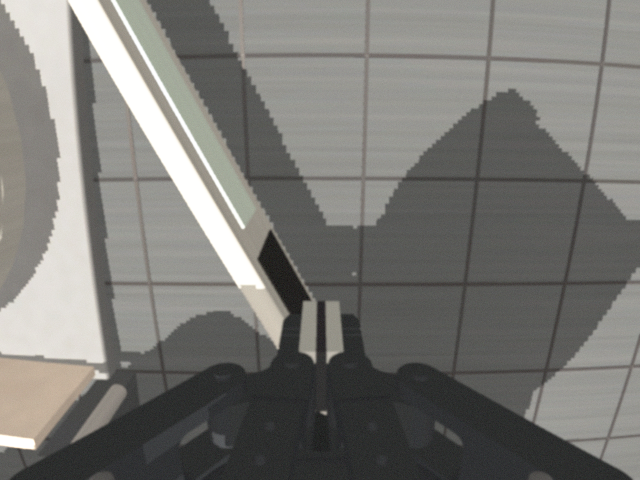

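The door now moves with the tool (panel at (68..146,0) to (260,320)). I'll keep pushing slowly and track its angle numerically.

```bash
cat >> h.py <<'E'
def door(cam="wrist"):
    m=arm.camera_model(cam);arm.capture(cam);H=np.array([.635,-.191])
    ds=arm.silhouettes(cam,"door")
    if not ds: return None
    k=ds[0]["mask"];P=[]
    for r in range(0,480,5):
        c=np.flatnonzero(k[r])
        if len(c): P.append(atz(m,(c[0],r),.074)[:2])
    P=np.array(P);vx,vy,x0,y0=cv2.fitLine(P.astype(np.float32),cv2.DIST_HUBER,0,.01,.01).ravel()
    if vx>0: vx,vy=-vx,-vy
    d=H-[x0,y0]
    return ds[0]["conf"],"theta deg",round(float(np.degrees(np.arctan2(vy,vx))%360-177),1),"hinge off mm",round(float(d@[-vy,vx])*1e3,1),P.min(0).round(3),P.max(0).round(3)
E
python3 -c "
from h import *
print(door('wrist'),arm.sense()['ft_force'])"
```

```text
(0.87, 'theta deg', 30.1, 'hinge off mm', -3.7, array([ 0.448, -0.291]), array([ 0.571, -0.228])) [ 0.46503417  0.38478663 -0.86267265]
```

play_rows([
  [[-0.1, -0.2, 0], [0, 0, 0], 0],
  [[-0.1, -0.2, 0], [0, 0, 0], 0],
  [[-0.1, -0.2, 0], [0, 0, 0], 0],
  [[-0.1, -0.2, 0], [0, 0, 0], 0],
  [[-0.1, -0.2, 0], [0, 0, 0], 0],
])

```text
t: 35.6
ee_pos: [0.4436, -0.2832, 0.0368]
eef_rot: [[1.0, 0.0, 0.0], [0.0, -1.0, -0.0], [0.0, 0.0, -1.0]]
ft_force: [0.4, 0.0, 0.4]
gripper_width: -0.003
finger_force: 0.1
```

```bash
python3 -c "
from h import *
print(door('wrist'));s=arm.sense();print(s['ee_pos'],s['ft_force'])"
```

```text
(0.61, 'theta deg', 23.1, 'hinge off mm', -3.2, array([ 0.439, -0.266]), array([ 0.557, -0.223]))
[ 0.44339465 -0.28295517  0.0367258 ] [-0.10612174 -0.37328181 -0.07856538]
```

play_rows([
  [[-0.09, -0.22, 0], [0, 0, 0], 0],
  [[-0.09, -0.22, 0], [0, 0, 0], 0],
  [[-0.09, -0.22, 0], [0, 0, 0], 0],
  [[-0.09, -0.22, 0], [0, 0, 0], 0],
  [[-0.09, -0.22, 0], [0, 0, 0], 0],
])

```text
t: 36.2
ee_pos: [0.4323, -0.2557, 0.0368]
eef_rot: [[1.0, 0.0, 0.0], [0.0, -1.0, -0.0], [0.0, 0.0, -1.0]]
ft_force: [-0.4, -0.7, -0.0]
gripper_width: 0.001
finger_force: 0.1
```

play_rows([
  [[-0.09, -0.22, 0], [0, 0, 0], 0],
  [[-0.09, -0.22, 0], [0, 0, 0], 0],
  [[-0.09, -0.22, 0], [0, 0, 0], 0],
  [[-0.02, -0.22, 0], [0, 0, 0], 0],
  [[-0.02, -0.22, 0], [0, 0, 0], 0],
])

```text
t: 36.7
ee_pos: [0.4247, -0.2282, 0.0368]
eef_rot: [[1.0, 0.0, -0.0], [0.0, -1.0, 0.0], [-0.0, -0.0, -1.0]]
ft_force: [-1.0, -0.0, 0.2]
gripper_width: 0.004
finger_force: 0.1
```

```bash
python3 -c "
from h import *
print(door('wrist'));s=arm.sense();print(s['ee_pos'],s['ft_force'])"
```

```text
(0.74, 'theta deg', 8.2, 'hinge off mm', -2.1, array([ 0.423, -0.212]), array([ 0.537, -0.202]))
[ 0.42464746 -0.2280052   0.03671185] [-0.40704083  0.36635049  0.19500024]
```

Following nicely at 8.2°. I'll go on slowly to the roller.

play_rows([
  [[-0.02, -0.2, 0], [0, 0, 0], 0],
  [[-0.02, -0.2, 0], [0, 0, 0], 0],
  [[0, -0.2, 0], [0, 0, 0], 0],
  [[0, 0, 0], [0, 0, 0], 0],
])

```text
t: 37.2
ee_pos: [0.4237, -0.213, 0.0367]
eef_rot: [[1.0, 0.001, -0.0], [0.001, -1.0, 0.0], [-0.0, -0.0, -1.0]]
ft_force: [0.3, 0.3, -0.0]
gripper_width: 0.004
finger_force: 0.0
```

play_rows([
  [[0, -0.2, 0], [0, 0, 0], 0],
  [[0, -0.2, 0], [0, 0, 0], 0],
])

```text
t: 37.4
ee_pos: [0.424, -0.2043, 0.0368]
eef_rot: [[1.0, 0.001, 0.001], [0.001, -1.0, -0.002], [0.001, 0.002, -1.0]]
ft_force: [-1.9, -8.8, -1.0]
gripper_width: 0.0
finger_force: 3.9
```

play_rows([
  [[0, -0.15, 0], [0, 0, 0], 0],
  [[0, -0.15, 0], [0, 0, 0], 0],
])

```text
t: 37.6
ee_pos: [0.4238, -0.1959, 0.0368]
eef_rot: [[1.0, 0.0, 0.0], [0.0, -1.0, -0.0], [0.0, 0.0, -1.0]]
ft_force: [0.1, -0.9, -0.5]
gripper_width: -0.001
finger_force: 0.4
```

```bash
python3 -c "
from h import *
print(door('wrist'));s=arm.sense();print(s['ee_pos'],s['ft_force'])"
```

```text
(0.73, 'theta deg', -0.4, 'hinge off mm', -1.5, array([ 0.422, -0.186]), array([ 0.535, -0.18 ]))
[ 0.42383055 -0.19585008  0.03677687] [-0.31056205 -0.66996916  0.13503076]
```

It snapped over the roller: 8.8 N at the roller, now about 0°. I'll give it a little seating press, then back off and rise.

play_rows([
  [[0, -0.1, 0], [0, 0, 0], 0],
  [[0, 0, 0], [0, 0, 0], 0],
])

```text
t: 37.9
ee_pos: [0.424, -0.195, 0.0369]
eef_rot: [[1.0, 0.001, 0.001], [0.001, -1.0, -0.003], [0.001, 0.003, -1.0]]
ft_force: [-3.3, -13.4, -3.4]
gripper_width: 0.002
finger_force: 6.3
```

play_rows([
  [[0, 0.4, 0], [0, 0, 0], 0],
  [[0, 0.6, 0], [0, 0, 0], 0],
  [[0, 0, -0.9], [0, 0, 0], 0],
  [[0, 0, -1], [0, 0, 0], 0],
  [[0, 0, -1], [0, 0, 0], 0],
])

```text
t: 38.4
ee_pos: [0.4236, -0.2194, 0.11]
eef_rot: [[1.0, -0.0, -0.0], [-0.0, -1.0, 0.001], [-0.0, -0.001, -1.0]]
ft_force: [0.8, 0.5, -0.1]
gripper_width: -0.0
finger_force: 0.0
```

play_rows([
  [[0, 0, -1], [0, 0, 0], 0],
  [[0, 0, -1], [0, 0, 0], 0],
  [[0, 0, -1], [0, 0, 0], 0],
  [[0, 0, -1], [0, 0, 0], 0.5],
  [[0, 0, 0], [0, 0, 0], 0.5],
])

```text
t: 38.9
ee_pos: [0.425, -0.2201, 0.2122]
eef_rot: [[1.0, -0.0, 0.004], [-0.0, -1.0, -0.003], [0.004, 0.003, -1.0]]
ft_force: [1.1, -0.1, 0.7]
gripper_width: 0.328
finger_force: 0.0
```

```bash
python3 - <<'E'
from h import *
print(door('wrist'));s=arm.sense();print(s['ee_pos'],s['ft_force'],s["t"])
m=arm.camera_model("wrist");im=arm.capture("wrist");cv2.imwrite("pics/w12.png",im[:,:,::-1])
for g in gauges("wrist",im):
  if g[2][1]<60: print("w",g[0].round(1),g[1],g[3],locate(m,g[0],.04).round(4))
# crank: expected shaft pixels
c=np.array([.4826,.0037]);print(proj(m,[[*c,.155],[*c,.06]]).round(0).tolist())
for nm in("top","side"):
    mm=arm.camera_model(nm);i2=arm.capture(nm);e=proj(mm,[*c,.155])[0];x,y=e.astype(int)
    pt=i2[y-8:y+9,x-8:x+9];g=pt.max(2);mx=pt.min(2)
    print(nm,e.round(1));print(g[::2,::2])
E
```

```text
(0.69, 'theta deg', -0.5, 'hinge off mm', -2.3, array([ 0.387, -0.19 ]), array([ 0.578, -0.179]))
[ 0.42371343 -0.21914915  0.20918806] [ 0.15353743 -0.10837798  0.13704747] 39.0
w [39.4 34.5] 4953 [ 2.  0. 82. 72.] [0.5655 0.0023]
w [195.8  81.6] 5394 [146.  42. 244. 121.] [ 0.5226 -0.1254]
w [140.3 170.4] 5292 [ 91. 130. 184. 204.] [ 0.4568 -0.077 ]
[[-51.0, 155.0], [44.0, 140.0]]
top [393.7 254.2]
[[243 243 243 243 243 243 244 244 244]
 [243 243 243 239 237 241 244 244 244]
 [243 242 232 142 121 136 221 244 244]
 [242 238 138 151 218 204 134 230 244]
 [221 168  74 187 232 230 151 192 242]
 [109  50  59 140 221 214 105 141 172]
 [ 49  29  40  65  96  84  97 155 163]
 [ 36  35  32  33  41  87 149 162 165]
 [ 40  35  30  32  51 127 164 164 164]]
side [300.  263.9]
[[ 50  49  48  92 121 119 116 120 122]
 [ 49  49  51  95 122 119 116 123 121]
 [ 50  51  51  94 119 119 112 121 121]
 [ 50  51  50  86 165 192 153 112 122]
 [ 52  49  49 100 225 239 214  98 127]
 [ 50  51  51  74 168 197 144 106 229]
 [ 52  53  52  53  68  76  61  95 219]
 [ 51  51  54  52  51  52  52  87 175]
 [ 53  58  71  52  51  53  53  90 176]]
```

The door is shut and held at about 0°, and the mandrels are still placed. The crank cap's pixels agree with (0.483,0.004). I'll move over it and grip it high.

play_rows([
  [[0.26, -0.99, 0], [0, 0, 0], 0.5],
  [[0.26, -0.99, 0], [0, 0, 0], 0.5],
  [[0.26, -0.99, 0], [0, 0, 0], 0.5],
  [[0.26, -0.99, 0], [0, 0, 0], 0.5],
  [[0.26, -0.99, 0], [0, 0, 0], 0.5],
])

```text
t: 39.7
ee_pos: [0.4562, -0.0939, 0.2086]
eef_rot: [[1.0, 0.0, -0.001], [0.0, -1.0, 0.0], [-0.001, -0.0, -1.0]]
ft_force: [-0.4, 0.3, -0.7]
gripper_width: 0.497
finger_force: 0.0
```

play_rows([
  [[0.26, -0.99, 0], [0, 0, 0], 0.5],
  [[0.26, -0.99, 0], [0, 0, 0], 0.5],
  [[0.26, -0.99, 0], [0, 0, 0], 0.5],
  [[0.26, -0.99, 0], [0, 0, 0], 0.5],
  [[0, 0, 0], [0, 0, 0], 0.5],
])

```text
t: 40.2
ee_pos: [0.4824, 0.0061, 0.2085]
eef_rot: [[1.0, 0.003, -0.001], [0.003, -1.0, 0.001], [-0.001, -0.001, -1.0]]
ft_force: [-0.2, -0.4, -0.0]
gripper_width: 0.501
finger_force: 0.0
```

```bash
python3 - <<'E'
from h import *
s=arm.sense();print(s['ee_pos'],s["t"])
m=arm.camera_model("wrist");im=arm.capture("wrist")
c=[.4828,.0038];e=proj(m,[*c,.155])[0];print("pred cap",e.round(1))
x,y=e.astype(int);w=im[y-30:y+31,x-30:x+31].min(2);k=(w>120).astype(np.uint8);n,l,st,ce=cv2.connectedComponentsWithStats(k)
print([(st[i,4],(ce[i]+[x-30,y-30]).round(1),atz(m,ce[i]+[x-30,y-30],.155).round(4)) for i in range(1,n) if st[i,4]>40])
E
```

```text
[0.4823594  0.00610092 0.20854618] 40.2
pred cap [324.4 247.6]
[(np.int32(2170), array([324.6, 250.7]), array([0.4808, 0.0037, 0.155 ]))]
```

play_rows([
  [[0, 0.09, 0.6], [0, 0, 0], 0.5],
  [[0, 0, 0.9], [0, 0, 0], 0.5],
  [[0, 0, 0.9], [0, 0, 0], 0.5],
  [[0, 0, 0.8], [0, 0, 0], 0.5],
  [[0, 0, 0.15], [0, 0, 0], 0.5],
])

```text
t: 40.75
ee_pos: [0.4807, 0.0011, 0.1234]
eef_rot: [[1.0, -0.0, -0.004], [-0.0, -1.0, 0.0], [-0.004, -0.0, -1.0]]
ft_force: [0.0, -1.5, -0.3]
gripper_width: 0.5
finger_force: 0.0
```

play_rows([
  [[0, 0, 0], [0, 0, 0], 0],
  [[0, 0, 0], [0, 0, 0], 0],
  [[0, 0, 0], [0, 0, 0], 0],
  [[0, 0, 0], [0, 0, 0], 0],
])

```text
t: 41.15
ee_pos: [0.4826, 0.0018, 0.1262]
eef_rot: [[1.0, 0.0, 0.001], [0.0, -1.0, -0.0], [0.001, 0.0, -1.0]]
ft_force: [0.1, 0.3, 0.5]
gripper_width: -0.002
finger_force: 0.0
```

```bash
python3 - <<'E'
from h import *
s=arm.sense();print(s['ee_pos'],s["t"],s["ft_force"],s["gripper_width"])
c=np.array([.5227,-.0537]);d=np.array(s["ee_pos"])[:2]-c;print(np.linalg.norm(d),np.degrees(np.arctan2(d[1],d[0])))
for k in range(41):
    a=np.radians(124.9+94.5+9*k);print(k,(.439*np.array([np.cos(a),-np.sin(a)])).round(2).tolist(),end="; ")
E
```

```text
[0.48259665 0.0017636  0.12621248] 41.15 [0.10931575 0.266166   0.54901127] -0.002301584397954802
0.0684433330390354 125.86907971345883
0 [-0.34, 0.28]; 1 [-0.29, 0.33]; 2 [-0.24, 0.37]; 3 [-0.18, 0.4]; 4 [-0.11, 0.42]; 5 [-0.04, 0.44]; 6 [0.03, 0.44]; 7 [0.09, 0.43]; 8 [0.16, 0.41]; 9 [0.22, 0.38]; 10 [0.28, 0.34]; 11 [0.33, 0.29]; 12 [0.37, 0.24]; 13 [0.4, 0.18]; 14 [0.42, 0.11]; 15 [0.44, 0.04]; 16 [0.44, -0.03]; 17 [0.43, -0.09]; 18 [0.41, -0.16]; 19 [0.38, -0.22]; 20 [0.34, -0.28]; 21 [0.29, -0.33]; 22 [0.24, -0.37]; 23 [0.18, -0.4]; 24 [0.11, -0.42]; 25 [0.04, -0.44]; 26 [-0.03, -0.44]; 27 [-0.09, -0.43]; 28 [-0.16, -0.41]; 29 [-0.22, -0.38]; 30 [-0.28, -0.34]; 31 [-0.33, -0.29]; 32 [-0.37, -0.24]; 33 [-0.4, -0.18]; 34 [-0.42, -0.11]; 35 [-0.44, -0.04]; 36 [-0.44, 0.03]; 37 [-0.43, 0.09]; 38 [-0.41, 0.16]; 39 [-0.38, 0.22]; 40 [-0.34, 0.28];
```

```bash
python3 - <<'E'
from h import *
s=arm.sense();print(s['ee_pos'],s["t"],s["gripper_width"])
m=arm.camera_model("wrist");im=arm.capture("wrist")
print("pred",proj(m,[[.4826,.0037,.155],s["ee_pos"]]).round(0).tolist())
for g in gauges("wrist",im):
  if g[2][1]<60: print("w",g[0].round(1),g[1],g[3],locate(m,g[0],.04).round(4))
for nm in("top","side"):
    mm=arm.camera_model(nm);i2=arm.capture(nm)
    e=proj(mm,[.4826,.0037,.155])[0];x,y=e.astype(int)
    print(nm,e.round(1),"tcp",proj(mm,[s["ee_pos"]]).round(0));print(i2[y-16:y+17:2,x-16:x+17:2].max(2))
    print([(t,[(np.round(d["box"]).tolist(),round(d["conf"],2)) for d in arm.recognise(nm,t)][:2]) for t in("turntable","crank_top")])
    for g in gauges(nm,i2):
      if g[2][1]<60: print(nm,g[0].round(1),g[1],locate(mm,g[0],.04).round(4))
print(im[150:400:14,200:440:14].max(2))
E
```

```text
[0.48259665 0.0017636  0.12621248] 41.15 -0.002301584397954802
pred [[315.0, 315.0], [320.0, 286.0]]
w [320.8 101.3] 8640 [268.  49. 376. 158.] [0.5648 0.0016]
w [537.  180.4] 9956 [472. 127. 613. 229.] [ 0.5227 -0.1242]
top [393.7 254.2] tcp [[393. 256.]]
[[ 97  92 126 133 131 130 130 130 126  91  89  92 109 136 137 142 140]
 [ 92  93 132 132 130 129 133 130 125  94  89  89 105 135 138 135 135]
 [ 88  91 126 131 132 129 128 130 126  95  88  90 106 130 132 132 133]
 [ 88  94 127 131 128 132 129 129 127  92  87  87  87 109 128 128 127]
 [ 87  93 129 128 129 132 130 129 128  88  87  82  81  91 120 124 126]
 [ 86  94 128 131 129 132 132 128 126  91  78  84  83  84 113 120 120]
 [ 87  95 129 130 129 132 128 134 125  91  91  92  96  98 104 114 118]
 [ 87  97 130 129 132 131 132 130 127 113 137 139 142 138 134 132 133]
 [ 87 101 134 131 133 131 131 131 128 121 149 144 147 142 142 139 138]
 [ 89 104 134 135 135 135 137 134 129 122 148 147 148 144 144 140 136]
 [ 88 107 139 140 139 140 139 139 134 119 148 145 147 146 145 141 141]
 [ 87 103 144 141 139 145 142 141 136 120 144 145 146 145 145 
[... 2722 characters left out ...]
231 158 112 124 124  97]
 [107 103  87 125 158 165 112  22  15  19 233 231 235 111 206 101  81  88]
 [103 106  87  97 158 158 173  19  23  19 207 230 234 235 142 123  84  88]
 [107 105  88  87 161 157 162  24  95  84  81 235 236 236 216 116 118  89]
 [108 109 122 127 121 109  72  25  95  82  68  30 177 234 234 212 134  88]
 [106 123 123 124 120 121  26  27 100  82  93  26 118 141 165 127 118 125]
 [104 123 125 121 124 123  26  52  95  68  96  30 119 118 120 120 120 118]
 [248 246 217 168 128 117  33  21  56  80  27  19  28 115 120 124 121 117]
 [ 26  34  31  21  20  18  34  30  23  27  22  25  31  31 119  18  25  22]
 [ 32  28  32  33  29  29  24  33  33  24  32  23  29  34  31  23  28  27]]
```

The gripper reads shut with no force, though the crank should be between the fingers. I'll test with one small step in the turning direction.

play_rows([
  [[-0.34, 0.28, 0], [0, 0, 0], 0],
  [[-0.29, 0.33, 0], [0, 0, 0], 0],
  [[0, 0, 0], [0, 0, 0], 0],
])

```text
t: 41.95
ee_pos: [0.4653, -0.0144, 0.1254]
eef_rot: [[1.0, -0.001, -0.001], [-0.001, -1.0, -0.0], [-0.001, 0.0, -1.0]]
ft_force: [0.4, -0.6, 0.5]
gripper_width: 0.005
finger_force: 0.0
```

```bash
python3 - <<'E'
from h import *
s=arm.sense();print(s['ee_pos'],s["t"],s["gripper_width"],s["ft_force"],s["finger_force"])
m=arm.camera_model("wrist");im=arm.capture("wrist")
print("pred old",proj(m,[[.4826,.0037,.155],[.4826,.0037,.065],s["ee_pos"]]).round(0).tolist())
for nm in("side","wrist"):
  mm=arm.camera_model(nm);i2=arm.capture(nm)
  for g in gauges(nm,i2):
    if g[2][1]<60: print(nm,g[0].round(1),g[1],locate(mm,g[0],.04).round(4))
print(im[220:400:8,240:400:8].max(2))
E
```

```text
[ 0.46532768 -0.01436613  0.12544751] 41.95 0.004574119647628881 [ 0.42663151 -0.62849362  0.54056002] 0.0
pred old [[273.0, 276.0], [290.0, 217.0], [320.0, 286.0]]
side [325.  339.8] 856 [ 0.5235 -0.1242]
side [337.6 291.6] 676 [0.5658 0.0029]
side [290.9 322.8] 836 [ 0.4575 -0.0748]
side [335.3 329.9] 10992 [ 0.5471 -0.1015]
wrist [515.3 152.1] 10424 [ 0.5225 -0.1243]
wrist [422.8 259.9] 8432 [ 0.457  -0.0759]
wrist [293.3  71.9] 8951 [0.5648 0.0016]
[[239 241 242 237  16  28   9  23  14  54 220 236 133 130 134 135  49  23
   91 124]
 [118 241 235  90  17  26  12  23  15 236 235 239 134 133 134 132  23  82
  123 118]
 [213 208 243  21  19   4  21   9  87 236 238 234 144 137 133  82  15 104
  124 110]
 [227 138 103  16  10  13   7  14 156 241 234 235 232 232 234  73  56 120
  120 116]
 [157 228  16  46  54  47  15  25 211 232 233 234 232 236 232  83  56 212
  174 117]
 [155 108  54  53  87  48  36  30 231 232 233 235 231 230 232 206  37 211
  205 203]
 [155  47  46 219 221 211  34  27 232 230 234 230 230 234 236 235  39 211
  208 207]
 [158  46  62 157 209 217 143  33 235 231 226 23
[... 612 characters left out ...]
 117 112
  116 117]
 [230 215 187 157 136  60  24  30  98  91  22  93  91  32  32  28 117 116
  119 117]
 [165 213 225 246 245  38  21  18  90  93  29  90  93  39  22  26 246 244
  240 239]
 [ 19  28  25  17  22  23  28  24  31 115  33 117  24  28  22  24  95 109
  117 139]
 [ 27  31  27  21  27  25  34  28  27  37  27  36  29  30  27  27  34  95
   96 102]
 [ 28  35  33  18  24  23  18  34  27  28  28  24  28  28  26  23  30  31
   55  88]
 [ 29  28  23  28  32  28  32  24  35  21  27  15  35  19  23  26  32  31
   28  26]
 [ 29  29  30  33  22  24  26  27  29  27  33  30  29  29  30  19  33  29
   20  31]
 [ 29  30  21  26  29  21  31  28  26  24  29  25  29  23  30  26  23  26
   20  33]]
```

The crank didn't move: the cap is still at (274,273), so the fingers closed above it. I'll check where the fingertips really are relative to the reported TCP.

```bash
python3 - <<'E'
from h import *
s=arm.sense();m=arm.camera_model("wrist");p=np.array(s["ee_pos"]);R=np.array(s["eef_rot"])
for h in range(0,61,10):
    print(h,proj(m,[p+R@[dx,dy,-h/1e3] for dx,dy in((.011,0),(-.011,0),(.011,.01),(.011,-.01))]).round(0).tolist())
arm.capture("side");ms=arm.camera_model("side");print("tip side",proj(ms,[p,p+[0,0,.02],p+[0,0,.04]]).round(0).tolist())
im=arm.capture("side");print(im[225:300:4,270:330:4].max(2))
# cap triangulation: wrist now & side
w=arm.capture("wrist")[240:300,245:305].min(2);k=(w>90).astype(np.uint8);n,l,st,ce=cv2.connectedComponentsWithStats(k)
print([(st[i,4],(ce[i]+[245,240]).round(1)) for i in range(1,n) if st[i,4]>100])
E
```

```text
0 [[320.0, 264.0], [320.0, 307.0], [342.0, 264.0], [298.0, 264.0]]
10 [[320.0, 272.0], [320.0, 317.0], [343.0, 272.0], [297.0, 272.0]]
20 [[320.0, 281.0], [320.0, 328.0], [345.0, 281.0], [296.0, 281.0]]
30 [[320.0, 291.0], [320.0, 341.0], [346.0, 291.0], [294.0, 291.0]]
40 [[320.0, 303.0], [320.0, 355.0], [347.0, 303.0], [293.0, 303.0]]
50 [[320.0, 316.0], [320.0, 370.0], [349.0, 316.0], [291.0, 316.0]]
60 [[320.0, 331.0], [320.0, 388.0], [351.0, 331.0], [289.0, 331.0]]
tip side [[293.0, 280.0], [293.0, 273.0], [293.0, 267.0]]
[[112  94  44  45  47  45  47  45  46  46  87 119 118 117 115]
 [114 114  90  49  45  48  45  43  49  98 118 118 119 115 118]
 [116 116 107  67  46  48  48  46  54 116 115 116 115 109 115]
 [111 112 107  67  51  49  56  50  53 119 118 120 119 115 120]
 [118 118 111 114  47  54  86  53  70 120 119 120 121 119 119]
 [117 119 112 120  52  50  95  51  82 121 117 124 121 122 123]
 [119 118 109 121  56  51  94  61  79 116 113 115 114 117 114]
 [112 113 111 120 108  71  91  70  96 121 118 122 121 123 120]
 [118 119 112 122 113  58  88  69  94 122 123 124 122 121 113]
 [117 120 114 121 119  57  58  72 176 118 121 124 122 121 115]
 [223 228 225 226 236 109  57 126 178 175 242 245 243 243 246]
 [204 205 199 198 197 126  90 106  56 135 191 190 187 189 191]
 [193 193 191 192 191 189 187  55  53 142 186 187 190 189 188]
 [194 190 192 190 190 190 188  59  57 140 186 188 190 187 188]
 [194 194 196 193 193 191 184  58  57 188 233 231 229 229 234]
 [164 158 159 157 149 161 224  64  60 193 251 249 251 251 250]
 [109 109 112 110 181 218 203  63  63 225 252 253 252 252 250]
 [195 193 198 236 204 248 250  67  62 202 252 252 253 251 245]
 [197 200 235 218 251 252 216  82  88 129 251 252 252 246 236]]
[(np.int32(521), array([249.9, 265.7])), (np.int32(727), array([275.2, 277.7])), (np.int32(102), array([299.3, 293.7]))]
```

The side view puts the real fingertips about 35 mm behind the reported TCP. That explains why the door push passed over the panel and why the crank grasp closed above the handle. I'll regrip the crank with the TCP at 0.088.

play_rows([
  [[0, 0, -0.6], [0, 0, 0], 0.5],
  [[0.35, -0.36, 0], [0, 0, 0], 0.5],
  [[0.35, -0.36, 0], [0, 0, 0], 0.5],
  [[0, 0, 0], [0, 0, 0], 0.5],
  [[0, 0, 0.4], [0, 0, 0], 0.5],
])

```text
t: 42.85
ee_pos: [0.4846, 0.005, 0.1304]
eef_rot: [[1.0, 0.001, 0.001], [0.001, -1.0, -0.0], [0.001, 0.0, -1.0]]
ft_force: [-0.2, -0.8, 0.2]
gripper_width: 0.495
finger_force: 0.0
```

play_rows([
  [[0, 0, 0.6], [0, 0, 0], 0.5],
  [[0, 0, 0.6], [0, 0, 0], 0.5],
  [[0, 0, 0.5], [0, 0, 0], 0.5],
  [[0, 0, 0], [0, 0, 0], 0.5],
])

```text
t: 43.25
ee_pos: [0.4826, 0.0046, 0.086]
eef_rot: [[1.0, 0.0, -0.004], [0.0, -1.0, 0.0], [-0.004, -0.0, -1.0]]
ft_force: [0.2, -0.7, 0.8]
gripper_width: 0.503
finger_force: 0.0
```

play_rows([
  [[0, 0, 0], [0, 0, 0], 0],
  [[0, 0, 0], [0, 0, 0], 0],
  [[0, 0, 0], [0, 0, 0], 0],
  [[0, 0, 0], [0, 0, 0], 0],
])

```text
t: 43.65
ee_pos: [0.4842, 0.0043, 0.0884]
eef_rot: [[1.0, 0.0, 0.001], [0.0, -1.0, -0.0], [0.001, 0.0, -1.0]]
ft_force: [-1.8, -3.7, 1.4]
gripper_width: 0.241
finger_force: 58.7
```

Gripped (width 0.24). Now I turn it anticlockwise.

play_rows([
  [[-0.34, 0.28, 0], [0, 0, 0], 0],
  [[-0.29, 0.33, 0], [0, 0, 0], 0],
  [[-0.24, 0.37, 0], [0, 0, 0], 0],
  [[-0.18, 0.4, 0], [0, 0, 0], 0],
  [[-0.11, 0.42, 0], [0, 0, 0], 0],
])

```text
t: 44.15
ee_pos: [0.455, -0.0413, 0.0884]
eef_rot: [[1.0, 0.0, 0.001], [0.0, -1.0, -0.0], [0.001, 0.0, -1.0]]
ft_force: [4.8, 1.4, 3.3]
gripper_width: 0.24
finger_force: 60.8
```

```bash
python3 - <<'E'
from h import *
s=arm.sense();d=np.array(s["ee_pos"])[:2]-[.5227,-.0537];print(np.linalg.norm(d),np.degrees(np.arctan2(d[1],d[0]))%360,s["gripper_width"],s["ft_force"])
for nm in("side","wrist"):
  mm=arm.camera_model(nm);i2=arm.capture(nm)
  for g in gauges(nm,i2):
    if g[2][1]<60 and g[1]<15000: 
      q=locate(mm,g[0],.04)-[.5227,-.0537];print(nm,g[1],np.linalg.norm(q).round(4),round(np.degrees(np.arctan2(q[1],q[0]))%360,1))
E
```

```text
0.06877418855288034 169.65124142831493 0.23967017854949335 [4.81129138 1.44402222 3.29760902]
side 700 0.0705 96.7
side 766 0.0723 315.6
side 858 0.068 245.2
wrist 10069 0.0714 316.4
wrist 12954 0.0688 98.9
wrist 13206 0.0694 245.5
```

The table and mandrels turn together (about 45°). I'll continue.

play_rows([
  [[-0.04, 0.44, 0], [0, 0, 0], 0],
  [[0.03, 0.44, 0], [0, 0, 0], 0],
  [[0.09, 0.43, 0], [0, 0, 0], 0],
  [[0.16, 0.41, 0], [0, 0, 0], 0],
  [[0.22, 0.38, 0], [0, 0, 0], 0],
])

```text
t: 44.85
ee_pos: [0.4668, -0.0937, 0.0884]
eef_rot: [[1.0, -0.001, 0.001], [-0.001, -1.0, 0.0], [0.001, -0.0, -1.0]]
ft_force: [5.4, 7.4, 6.0]
gripper_width: 0.242
finger_force: 61.5
```

play_rows([
  [[0.28, 0.34, 0], [0, 0, 0], 0],
  [[0.33, 0.29, 0], [0, 0, 0], 0],
  [[0.37, 0.24, 0], [0, 0, 0], 0],
  [[0.4, 0.18, 0], [0, 0, 0], 0],
  [[0.42, 0.11, 0], [0, 0, 0], 0],
])

```text
t: 45.35
ee_pos: [0.5114, -0.1223, 0.0884]
eef_rot: [[1.0, -0.0, -0.001], [-0.0, -1.0, 0.001], [-0.001, -0.001, -1.0]]
ft_force: [-1.0, 8.9, 11.7]
gripper_width: 0.24
finger_force: 62.0
```

play_rows([
  [[0.44, 0.04, 0], [0, 0, 0], 0],
  [[0.44, -0.03, 0], [0, 0, 0], 0],
  [[0.43, -0.09, 0], [0, 0, 0], 0],
  [[0.41, -0.16, 0], [0, 0, 0], 0],
  [[0.38, -0.22, 0], [0, 0, 0], 0],
])

```text
t: 45.85
ee_pos: [0.5637, -0.1111, 0.0884]
eef_rot: [[1.0, -0.0, -0.001], [-0.0, -1.0, 0.0], [-0.001, -0.0, -1.0]]
ft_force: [-4.4, 2.1, 11.1]
gripper_width: 0.241
finger_force: 62.1
```

play_rows([
  [[0.34, -0.28, 0], [0, 0, 0], 0],
  [[0.29, -0.33, 0], [0, 0, 0], 0],
  [[0.24, -0.37, 0], [0, 0, 0], 0],
  [[0.18, -0.4, 0], [0, 0, 0], 0],
  [[0.11, -0.42, 0], [0, 0, 0], 0],
])

```text
t: 46.35
ee_pos: [0.5929, -0.0664, 0.0884]
eef_rot: [[1.0, -0.0, -0.0], [-0.0, -1.0, -0.001], [-0.0, 0.001, -1.0]]
ft_force: [-3.0, -3.4, 9.0]
gripper_width: 0.236
finger_force: 61.8
```

play_rows([
  [[0.04, -0.44, 0], [0, 0, 0], 0],
  [[-0.03, -0.44, 0], [0, 0, 0], 0],
  [[-0.09, -0.43, 0], [0, 0, 0], 0],
  [[-0.16, -0.41, 0], [0, 0, 0], 0],
  [[-0.22, -0.38, 0], [0, 0, 0], 0],
])

```text
t: 46.85
ee_pos: [0.5819, -0.0137, 0.0884]
eef_rot: [[1.0, -0.0, 0.001], [-0.0, -1.0, -0.001], [0.001, 0.001, -1.0]]
ft_force: [1.0, -2.2, 5.9]
gripper_width: 0.237
finger_force: 61.5
```

play_rows([
  [[-0.28, -0.34, 0], [0, 0, 0], 0],
  [[-0.33, -0.29, 0], [0, 0, 0], 0],
  [[-0.37, -0.24, 0], [0, 0, 0], 0],
  [[-0.4, -0.18, 0], [0, 0, 0], 0],
  [[-0.42, -0.11, 0], [0, 0, 0], 0],
])

```text
t: 47.35
ee_pos: [0.5365, 0.0157, 0.0884]
eef_rot: [[1.0, 0.0, 0.001], [0.0, -1.0, -0.0], [0.001, 0.0, -1.0]]
ft_force: [2.1, -2.4, 6.5]
gripper_width: 0.237
finger_force: 61.6
```

play_rows([
  [[-0.44, -0.04, 0], [0, 0, 0], 0],
  [[-0.44, 0.03, 0], [0, 0, 0], 0],
  [[-0.43, 0.09, 0], [0, 0, 0], 0],
  [[-0.41, 0.16, 0], [0, 0, 0], 0],
  [[-0.38, 0.22, 0], [0, 0, 0], 0],
])

```text
t: 47.85
ee_pos: [0.4838, 0.0041, 0.0884]
eef_rot: [[1.0, 0.0, 0.001], [0.0, -1.0, -0.0], [0.001, 0.0, -1.0]]
ft_force: [4.3, -1.9, 6.1]
gripper_width: 0.239
finger_force: 61.6
```

```bash
python3 - <<'E'
from h import *
s=arm.sense();d=np.array(s["ee_pos"])[:2]-[.5227,-.0537];print(np.linalg.norm(d),np.degrees(np.arctan2(d[1],d[0]))%360,s["gripper_width"],s["ft_force"],s["t"])
for nm in("side","wrist"):
  mm=arm.camera_model(nm);i2=arm.capture(nm)
  for g in gauges(nm,i2):
    if g[2][1]<60 and g[1]<15000: 
      q=locate(mm,g[0],.04)-[.5227,-.0537];print(nm,g[1],np.linalg.norm(q).round(4),round(np.degrees(np.arctan2(q[1],q[0]))%360,1))
print(door("wrist"))
E
```

```text
0.0696513108854102 123.92228768345672 0.23860978663145138 [ 4.25334872 -1.85570396  6.08540791] 47.85
side 706 0.0698 51.8
side 834 0.0695 270.8
side 771 0.0686 198.8
wrist 11854 0.0696 54.0
wrist 11761 0.0684 199.9
wrist 12756 0.0713 270.9
(0.8, 'theta deg', 0.1, 'hinge off mm', 43.9, array([ 0.389, -0.174]), array([ 0.575, -0.136]))
```

One full turn is done, with the mandrels back at their starting angles and all near 70 mm radius. I'll release, rise and locate the lock ring.

play_rows([
  [[0, 0, 0], [0, 0, 0], 0],
  [[0, 0, 0], [0, 0, 0], 0.5],
  [[0, 0, 0], [0, 0, 0], 0.5],
  [[0, 0, -0.5], [0, 0, 0], 0.5],
  [[0, 0, -0.9], [0, 0, 0], 0.5],
])

```text
t: 48.65
ee_pos: [0.4828, 0.0045, 0.1228]
eef_rot: [[1.0, 0.0, -0.003], [0.0, -1.0, 0.0], [-0.003, -0.0, -1.0]]
ft_force: [0.4, -0.1, 0.5]
gripper_width: 0.499
finger_force: 0.0
```

play_rows([
  [[0, 0, -0.9], [0, 0, 0], 0.5],
  [[0, 0, -0.9], [0, 0, 0], 0.5],
  [[0, 0, -0.9], [0, 0, 0], 0.5],
  [[0, 0, -0.4], [0, 0, 0], 0.8],
  [[0, 0, 0], [0, 0, 0], 0.8],
])

```text
t: 49.15
ee_pos: [0.4845, 0.0045, 0.2018]
eef_rot: [[1.0, 0.0, 0.002], [0.0, -1.0, -0.0], [0.002, 0.0, -1.0]]
ft_force: [0.7, -0.6, -0.1]
gripper_width: 0.796
finger_force: 0.0
```

```bash
python3 - <<'E'
from h import *
s=arm.sense();print(s["ee_pos"],s["t"]);p=np.array(s["ee_pos"])
def cam(q):
    m=dict(arm.camera_model("wrist"));m["position"]=np.array(m["position"])+np.array(q)-p;return m
a=cam([.5101,.186,.1705]);b=cam([.5589,.0274,.2093])
print("ring top c",atz(a,(394,58),.072),"pointer",atz(a,(433,90),.049),"mark",atz(a,(380,115),.04))
print("w6 mark",atz(b,(183,178),.04),"pointer",atz(b,(217,157),.049))
# ring masks
for nm in("top","side","wrist"):
    mm=arm.camera_model(nm);arm.capture(nm)
    for d in arm.recognise(nm,"lockring")[:1]:
        x=np.array(d["box"]);c=(x[:2]+x[2:])/2;print(nm,x.round(0),d["conf"],atz(mm,c,.05))
print(door("wrist"),door("side"))
E
```

```text
[0.48445352 0.00448525 0.20175036] 49.15
ring top c [0.62020199 0.14020832 0.072     ] pointer [0.60237473 0.10845933 0.049     ] mark [0.58502382 0.14335428 0.04      ]
w6 mark [0.58239228 0.14397984 0.04      ] pointer [0.60074183 0.11134178 0.049     ]
top [316. 187. 343. 212.] 0.64 [0.62142132 0.13280354 0.05      ]
side [343. 235. 365. 261.] 0.95 [0.62644715 0.15411553 0.05      ]
wrist [ 87.   2. 190.  76.] 0.57 [0.61427051 0.13997069 0.05      ]
(0.82, 'theta deg', 0.1, 'hinge off mm', 29.9, array([ 0.39 , -0.185]), array([ 0.64 , -0.149])) (0.71, 'theta deg', 4.4, 'hinge off mm', -0.9, array([ 0.386, -0.215]), array([ 0.636, -0.181]))
```

Ring axis is about (0.620,0.141) and the pointer at 239°, so 62° clockwise to the mark (ring now about 0.32 rad, as the text allows). I'll move above it with the fingers square to the lug.

play_rows([
  [[0.9, -0.91, 0], [0, 0, 0], 0.85],
  [[0.9, -0.91, 0], [0, 0, 0], 0.85],
  [[0.9, -0.91, 0], [0, 0, 0], 0.85],
  [[0.9, -0.91, 0], [0, 0, 0], 0.85],
  [[0.9, -0.91, 0], [0, 0, 0], 0.85],
])

```text
t: 50.15
ee_pos: [0.5972, 0.1194, 0.2003]
eef_rot: [[1.0, 0.0, -0.0], [0.0, -1.0, -0.0], [-0.0, 0.0, -1.0]]
ft_force: [-0.4, -0.0, -0.2]
gripper_width: 0.849
finger_force: 0.0
```

play_rows([
  [[0.9, -0.91, 0], [0, 0, 0], 0.85],
  [[0, 0, 0], [0, 0, 0], 0.85],
])

```text
t: 50.35
ee_pos: [0.6204, 0.1434, 0.1997]
eef_rot: [[1.0, 0.002, 0.0], [0.002, -1.0, 0.0], [0.0, -0.0, -1.0]]
ft_force: [-0.4, -0.8, 0.2]
gripper_width: 0.852
finger_force: 0.0
```

```bash
python3 - <<'E'
from h import *
s=arm.sense();print(s["ee_pos"],s["t"])
m=arm.camera_model("wrist");im=arm.capture("wrist");cv2.imwrite("pics/w13.png",im[:,:,::-1])
for d in arm.silhouettes("wrist","lockring")[:2]:
    k=d["mask"].astype(np.uint8);cnt=max(cv2.findContours(k,0,1)[0],key=cv2.contourArea);e=cv2.fitEllipse(cnt);print(d["conf"],e,atz(m,e[0],.06),d["box"])
print("pred axis",proj(m,[[.62,.1407,.072],[.62,.1407,.042]]).round(0).tolist(), "pointer",proj(m,[[.6015,.110,.049]]).round(0))
# white line on ring top: bright pixels within 26 mm of the axis on z=.072
h,w=480,640;P=[]
for r in range(0,480,2):
    for c in range(100,540,2):
        if im[r,c].min()>175:
            q=atz(m,(c,r),.072)[:2]-[.62,.1407]
            if np.hypot(*q)<.024:P.append([*q,c,r])
P=np.array(P);print(len(P));
if len(P): print(P.mean(0).round(4),P.min(0).round(3),P.max(0).round(3)); q=P.mean(0);print(np.degrees(np.arctan2(q[1],q[0]))%360)
E
```

```text
[0.62041648 0.14338939 0.19968567] 50.35
0.74 ((324.6875, 214.37469482421875), (72.41412353515625, 79.37322235107422), 120.52584838867188) [0.61915209 0.14019337 0.06      ] [287.2, 175.0, 369.4, 254.6]
pred axis [[324.0, 217.0], [324.0, 208.0]] pointer [[361. 232.]]
38
[-7.900000e-03 -1.260000e-02  3.405789e+02  2.272632e+02] [-1.3e-02 -2.1e-02  3.3e+02  2.2e+02] [-2.00e-03 -4.00e-03  3.52e+02  2.34e+02]
237.84807889189727
```

play_rows([
  [[0, 0.11, 0], [0, 0, -0.97], 0.85],
  [[0, 0, 0], [0, 0, -0.97], 0.85],
  [[0, 0, 0], [0, 0, -0.97], 0.85],
  [[0, 0, 0], [0, 0, -0.97], 0.85],
  [[0, 0, 0], [0, 0, -0.97], 0.85],
])

```text
t: 50.95
ee_pos: [0.6183, 0.1374, 0.2007]
eef_rot: [[0.743, 0.669, -0.0], [0.669, -0.743, -0.0], [-0.0, 0.0, -1.0]]
ft_force: [0.6, -0.0, -0.3]
gripper_width: 0.847
finger_force: 0.0
```

play_rows([
  [[0, 0, 0], [0, 0, -0.97], 0.85],
  [[0, 0, 0], [0, 0, -0.97], 0.85],
  [[0, 0, 0.6], [0, 0, 0], 0.85],
  [[0, 0, 0.9], [0, 0, 0], 0.85],
  [[0, 0, 0.9], [0, 0, 0], 0.85],
])

```text
t: 51.45
ee_pos: [0.6183, 0.1378, 0.139]
eef_rot: [[0.529, 0.849, -0.0], [0.849, -0.529, -0.0], [-0.0, -0.0, -1.0]]
ft_force: [-0.1, 0.3, -0.5]
gripper_width: 0.852
finger_force: 0.0
```

play_rows([
  [[0, 0, 0.9], [0, 0, 0], 0.85],
  [[0, 0, 0.9], [0, 0, 0], 0.85],
  [[0, 0, 0.6], [0, 0, 0], 0.85],
  [[0, 0, 0], [0, 0, 0], 0.85],
])

```text
t: 51.85
ee_pos: [0.6173, 0.1378, 0.0779]
eef_rot: [[0.527, 0.85, -0.004], [0.85, -0.527, -0.001], [-0.003, -0.003, -1.0]]
ft_force: [0.2, 0.0, -1.2]
gripper_width: 0.851
finger_force: 0.0
```

play_rows([
  [[0.12, 0, 0.4], [0, 0, 0], 0.85],
  [[0, 0, 0.8], [0, 0, 0], 0.85],
  [[0, 0, 0.8], [0, 0, 0], 0.85],
])

```text
t: 52.15
ee_pos: [0.6214, 0.1412, 0.0308]
eef_rot: [[0.525, 0.851, 0.003], [0.851, -0.525, 0.0], [0.002, 0.002, -1.0]]
ft_force: [0.7, -0.3, -0.4]
gripper_width: 0.852
finger_force: 0.0
```

play_rows([
  [[0, 0, 0.4], [0, 0, 0], 0.85],
  [[0, 0, 0.1], [0, 0, 0], 0.85],
])

```text
t: 52.35
ee_pos: [0.6203, 0.1409, 0.0173]
eef_rot: [[0.525, 0.851, -0.001], [0.851, -0.525, -0.0], [-0.001, -0.001, -1.0]]
ft_force: [-0.9, -0.0, -0.2]
gripper_width: 0.848
finger_force: 0.0
```

play_rows([
  [[0, 0, 0], [0, 0, 0], 0.4],
  [[0, 0, 0], [0, 0, 0], 0.4],
  [[0, 0, 0], [0, 0, 0], 0.4],
])

```text
t: 52.65
ee_pos: [0.6194, 0.1419, 0.0194]
eef_rot: [[0.525, 0.851, -0.002], [0.851, -0.525, 0.001], [-0.0, -0.002, -1.0]]
ft_force: [-10.4, 3.7, 8.8]
gripper_width: 0.627
finger_force: 62.5
```

play_rows([
  [[0, 0, 0], [0, 0, 0.6], 0.4],
  [[0, 0, 0], [0, 0, 0.7], 0.4],
  [[0, 0, 0], [0, 0, 0.7], 0.4],
  [[0, 0, 0], [0, 0, 0.7], 0.4],
  [[0, 0, 0], [0, 0, 0.7], 0.4],
])

```text
t: 53.15
ee_pos: [0.6195, 0.1418, 0.0194]
eef_rot: [[0.875, 0.483, -0.002], [0.483, -0.875, 0.001], [-0.001, -0.002, -1.0]]
ft_force: [-10.3, 4.1, 8.5]
gripper_width: 0.626
finger_force: 62.4
```

play_rows([
  [[0, 0, 0], [0, 0, 0.7], 0.4],
  [[0, 0, 0], [0, 0, 0.7], 0.4],
  [[0, 0, 0], [0, 0, 0.7], 0.4],
  [[0, 0, 0], [0, 0, 0.7], 0.4],
  [[0, 0, 0], [0, 0, 0.7], 0.4],
])

```text
t: 53.65
ee_pos: [0.6196, 0.1416, 0.0195]
eef_rot: [[1.0, -0.021, -0.002], [-0.021, -1.0, 0.001], [-0.002, -0.001, -1.0]]
ft_force: [-9.2, 1.9, 8.2]
gripper_width: 0.628
finger_force: 62.4
```

play_rows([
  [[0, 0, 0], [0, 0, 0.25], 0.4],
  [[0, 0, 0], [0, 0, 0], 0.4],
  [[0, 0, 0], [0, 0, 0], 0.4],
])

```text
t: 53.95
ee_pos: [0.6196, 0.1416, 0.0195]
eef_rot: [[0.999, -0.054, -0.002], [-0.054, -0.999, 0.001], [-0.002, -0.001, -1.0]]
ft_force: [-10.1, 3.1, 7.4]
gripper_width: 0.625
finger_force: 62.4
```

play_rows([
  [[0, 0, 0], [0, 0, 0], 0.8],
  [[0, 0, 0], [0, 0, 0], 0.8],
  [[0, 0, -0.5], [0, 0, 0], 0.8],
  [[0, 0, -0.9], [0, 0, 0], 0.8],
  [[0, 0, -0.9], [0, 0, 0], 0.8],
])

```text
t: 54.45
ee_pos: [0.6208, 0.1408, 0.0772]
eef_rot: [[0.999, -0.054, 0.001], [-0.054, -0.999, 0.0], [0.001, -0.0, -1.0]]
ft_force: [0.6, -0.2, 0.2]
gripper_width: 0.797
finger_force: 0.0
```

play_rows([
  [[0, 0, -0.9], [0, 0, 0], 0.8],
  [[0, 0, -0.9], [0, 0, 0], 0.8],
  [[0, 0, -0.9], [0, 0, 0], 0.8],
  [[0, 0, -0.9], [0, 0, 0], 0.8],
  [[0, 0, 0], [0, 0, 0], 0.8],
])

```text
t: 54.95
ee_pos: [0.6224, 0.1411, 0.1701]
eef_rot: [[0.999, -0.054, 0.007], [-0.054, -0.999, 0.001], [0.007, -0.001, -1.0]]
ft_force: [0.7, 0.3, 0.1]
gripper_width: 0.799
finger_force: 0.0
```

```bash
cat > fin.py <<'E'
from h import *
s=arm.sense();print(s["ee_pos"],s["t"],s["ft_force"])
for nm in("wrist","top"):
    m=arm.camera_model(nm);im=arm.capture(nm);cv2.imwrite(f"pics/fin_{nm}.png",im[:,:,::-1])
    A=np.array([.6195,.1407]);e=proj(m,[*A,.072])[0].astype(int);R=50 if nm=="wrist" else 10
    for thr in(150,175,200):
        P=np.array([[*(atz(m,(c,r),.072)[:2]-A)] for r in range(max(0,e[1]-R),e[1]+R) for c in range(e[0]-R,e[0]+R) if im[r,c].min()>thr])
        if len(P): P=P[np.hypot(*P.T)<.024]
        if len(P): q=P.mean(0);print(nm,thr,len(P),q.round(4),"line deg",round(np.degrees(np.arctan2(q[1],q[0]))%360,1))
    # mark: dark pixels on housing top, radius 30..39 mm at z=.04, by angle
    prof={}
    for a in range(150,245,3):
        pts=np.array([[*(A+r*np.array([np.cos(np.radians(a)),np.sin(np.radians(a))])),.04] for r in(.034,.036,.038)])
        uv=proj(m,pts).round().astype(int);prof[a]=int(np.mean([im[v,u].max() for u,v in uv if 0<=u<640 and 0<=v<480] or [0]))
    print(nm,prof)
for nm in("top","side","wrist"):
  mm=arm.camera_model(nm);i2=arm.capture(nm)
  for g in gauges(nm,i2):
    if g[2][1]<60 and g[1]<15000:
      q=locate(mm,g[0],.04)-[.5227,-.0537];print(nm,g[1],np.linalg.norm(q).round(4),round(np.degrees(np.arctan2(q[1],q[0]))%360,1))
# door: bright top edge in top camera, per x the lowest y bright
mm=arm.camera_model("top");im=arm.capture("top")
for x in(.42,.48,.54,.60):
    ys=[y for y in np.arange(-.34,-.15,.002) if (lambda u:im[int(round(u[1])),int(round(u[0]))].min())(proj(mm,[x,y,.074])[0])>170];print("door top x",x,[round(float(y),3) for y in ys])
E
python3 fin.py
```

```text
[0.62236552 0.14112589 0.17009528] 54.95 [0.74885233 0.30486496 0.07802835]
wrist 150 189 [-0.0148  0.0009] line deg 176.3
wrist 175 166 [-0.0148  0.0009] line deg 176.5
wrist 200 141 [-0.0149  0.0009] line deg 176.4
wrist {150: 128, 153: 129, 156: 129, 159: 126, 162: 125, 165: 128, 168: 126, 171: 133, 174: 238, 177: 253, 180: 251, 183: 151, 186: 126, 189: 127, 192: 126, 195: 130, 198: 135, 201: 139, 204: 138, 207: 138, 210: 143, 213: 145, 216: 155, 219: 152, 222: 159, 225: 159, 228: 170, 231: 178, 234: 176, 237: 167, 240: 177, 243: 163}
top {150: 138, 153: 139, 156: 139, 159: 139, 162: 140, 165: 139, 168: 139, 171: 141, 174: 138, 177: 138, 180: 139, 183: 138, 186: 137, 189: 138, 192: 138, 195: 138, 198: 137, 201: 138, 204: 136, 207: 136, 210: 137, 213: 136, 216: 137, 219: 137, 222: 135, 225: 136, 228: 137, 231: 138, 234: 136, 237: 135, 240: 135, 243: 135}
top 452 0.0706 204.7
top 686 0.0709 270.4
top 1415 0.1334 266.6
side 848 0.0686 199.2
side 836 0.0702 270.9
side 711 0.0718 52.7
wrist 6343 0.0704 53.0
wrist 2793 0.0614 206.2
wrist 2023 0.0708 270.8
door top x 0.42 [-0.19, -0.188, -0.186, -0.184, -0.182, -0.18, -0.16, -0.158, -0.156, -0.154, -0.152, -0.15]
door top x 0.48 [-0.19, -0.188, -0.186, -0.184, -0.182, -0.18, -0.178, -0.164, -0.162, -0.16, -0.158, -0.152, -0.15]
door top x 0.54 [-0.196, -0.194, -0.192, -0.19, -0.188, -0.186, -0.184, -0.182, -0.166, -0.164, -0.162, -0.16, -0.158, -0.156, -0.154, -0.152, -0.15]
door top x 0.6 [-0.198, -0.196, -0.194, -0.192, -0.19, -0.186, -0.172, -0.17, -0.168, -0.166, -0.164, -0.162, -0.16, -0.158, -0.156, -0.154, -0.152, -0.15]
```

The pointer line is at 176.4° against the mark at 177°. The door's top edge is parallel to the rig side, so it is shut. The mandrels are on their pads, and the table is back at its start angle after a full turn. I'll hand it in.

```bash
python3 -c "
from rig import arm
print(arm.close_job())"
```

```text
the job is handed in; nothing more can be done
None
```

I handed the job in, no verdict came back: by my last measurements the three mandrels stand on their own pads within about 4 mm, the door is shut behind its catch, the table has made one full turn anticlockwise, and the lock ring points within about 1° of the mark.

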